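Fit the nozzle die to the clay extruder

TASK

Fit the nozzle die to the clay extruder: set the die flat in the mouth of the upright barrel, spout up, and let go of it; then put the steel ring over it and screw it on clockwise until it is hand-tight and clamps the die. The die is brittle, so do not press it hard or over-tighten the ring, and leave the other things on the bench where they are.

Things in the scene. Friction and masses are not known exactly. Their poses are not given: they have to be found in the camera images.
- barrel: The clay extruder's steel barrel, 50 mm thick, fixed upright in a steel bracket (clamps 67 mm wide, from 60 mm below the rim down; foot plate 150 x 120 mm); origin on its axis at bench level. Its top 18 mm is a neck, 44 mm in diameter
- mouth (a point): Centre of the barrel's mouth at rim height, 185 mm above the bench; z up. The mouth has a recess 39 mm wide for the die; in it, 3.5 to 6.5 mm below the rim (its height differs with wear and cannot be seen), lies a rubber sealing ring, which gives up to 1 mm, at 20 N per mm
- thread (a point): The thread on the neck; same point and frame as the mouth. Three equal ribs, 3 mm thick, 51.6 mm across, fall clockwise (seen from above) by 4.6 mm per radian; their high ends are 2 to 5 mm below the rim. The three gaps between them, 30 degrees wide, are centred at 0, 120 and 240 degrees from this frame's x axis about z
- die: Nozzle die, one piece of brittle grey plastic, 40 g, 31 mm high, spout up on the bench: round flange 37.2 mm in diameter, 9 mm thick, below; plain round spout, 20 mm in diameter, 22 mm long, above. Origin under its centre. Seated, it has 0.9 mm play all round, its flange stands 2.5 to 5.5 mm proud of the rim. It cracks at 40 N
- die_mid (a point): The die's centre: on its axis, 15.5 mm above its underside; z along the axis towards the spout. Seated it is about 10.5 mm (9 to 12) above the rim
- ring: Knurled steel screw ring, about 220 g, 62 mm outside diameter, 23 mm high, right way up on the bench; origin under its centre. Its 8 mm thick top has a 28 mm hole for the spout; the top's underside, 15 mm above the origin, presses on the die's flange. Three lugs inside its bottom edge (7 mm long, 4 mm high, 46 mm across between their tips) engage the thread
- ring_mid (a point): The ring's centre, 11.5 mm above its underside; z up. Lugs at 0, 120, 240 degrees from this frame's x axis about z, under the dark marks on top. Dropped through the gaps, the ring rests on the die, this point within 2 mm of rim height; turned clockwise 20 to 65 degrees it starts to be drawn down; 10 degrees further is hand-tight (some 15 N on the die, 0.3 N m) and friction holds it
- star_plate: Bystander: flat aluminium die plate with a star mark, 68 mm in diameter, 6 mm thick, too wide for the mouth; origin under its centre
- beaker: Bystander: white cast beaker, 72 mm across the rim, 85 mm high; origin under its centre
- mould: Bystander: square white plaster mould, 85 x 85 x 74 mm; origin under its centre
Not all that is in view belongs to the job. Several things look just like the ring: the one meant starts farthest to the robot's left.

How it is judged:
By the outcome, as a careful person would: the job done as asked, in the order asked, and still so for the second after the job is handed in, with the robot touching nothing.
It also fails if it takes over 72 s, if anything falls off the work surface, if the arm or the gripper's body presses on something with over 40 N, if the wrist force passes 120 N, or if a joint passes its speed limit or range.

ROBOT

A 6-joint arm with a two-finger parallel gripper is mounted at the origin on the work surface. World frame = base frame: x ahead of the robot, y to its left, z up, the work surface at z = 0. Lengths are in mm, angles in rad, forces in N, time in s.
With the tool pointing down it reaches from about 225 to 725 mm from the base axis. Payload 3.1 kg.
Tool frame: the origin (TCP) lies on the front face of the gripper's body, between the roots of the fingers; the fingertips stand 73 mm ahead of it and the grasp point (between the pads) lies 54 mm ahead of it; z points along the fingers, y is the direction in which the jaws open and shut (so a half turn about z gives the same grasp; the last joint's range is limited). The gripper opens to 85 mm and grips with 20 to 120 N. Pads are 22 mm wide; open, the fingers measure 114 mm over their backs; the gripper's body (76 mm by 85 mm) begins 54 mm behind the grasp point. The pads swing forward as they close: fully open they stand 13 mm farther back than shut.
Start: joints at [1.19, 0.048, 0.099, 1.622, 0, 1.443], TCP at [131.319, 508.304, 303.912] pointing down, gripper open.
Joint ranges: [-2.91, 2.91], [-0.99, 1.94], [-1.21, 1.42], [-2.12, 2.29], [-1.49, 1.47], [-3.14, 3.14]. Speed limits (rad/s): [2.79, 2.79, 3.14, 3.14, 3.14, 3.14].

INTERFACE

Orientations are given as a unit quaternion [x, y, z, w].
In Python, from plant import status, eyes, order gives the robot as it stands.
- The arm moves only by the tool carry_out, never from a script. Its argument "targets" is one flat list of numbers, 6 for each row, row after row: the shift along the tool's x, y, z in units of 40 mm (1.0 is 40 mm), then the turn, a rotation vector about the tool's x, y, z in units of 8 degrees (1.0 is 8 degrees). In form: [tx, ty, tz, wx, wy, wz, tx, ty, tz, wx, wy, wz, ...]. A call has 1 to 20 rows; each row is the pose to reach, as a shift and turn from the pose commanded when the call began, along the tool's axes at that moment; what a row does not reach only later rows make up. A row lasts 1/10 s, in which the tool goes at most 50 mm and 8.59 degrees, less where a joint would pass 70% of its speed; a pose out of reach is approached as far as the arm can. A call with a gripper value outside its range is refused whole. "grip" is the closure, from 0 (fully open) to 1 (shut), set as the call begins (left out, the last holds). The fingers move at their own pace and stop on an object; "force" is the grip in N (left out, the last holds). Time passes only in rows, so rows that repeat a pose let the fingers close. It gives the time, the measured TCP pose, the force and the opening at its end, in the units of the state.
- status.sense(): the state, without advancing time (a new reading comes with each control period).
- eyes.camera(name): name is "side" or "top" or "wrist"; returns the picture (480x640x3 uint8, blue, green, red); there is no depth.
- eyes.camera_info(name): a dict with "fovy" (degrees; the focal length in pixels is half the picture's height over the tangent of half this angle, whatever the lens; pixels are square), "cx", "cy" (the principal point, pixels), "extrinsics" (4x4, takes a point from camera to world coordinates); the wrist camera has in their place "hand_eye" (4x4, takes a point from camera to tool coordinates, whose origin is the TCP and whose axes are the flange's). Camera axes: x right, y up, looking along -z (the intrinsics and any distortion apply to the point x, -y, -z); pixel columns grow to the right and rows downward; lengths in mm; the calibration is good to about 2 mm. A picture is of the moment at which its call begins: read the wrist's pose just before it. camera_info takes no time and is no camera call.
- order.hand_in(): hands the job in, once; it reports no verdict.
The state is a dict: "time_s": time; "qpos": joint angles; "joint_velocities": joint speeds; "joint_efforts": joint torques, N m; "eef_pos": TCP position; "tool_rot": TCP orientation; "ft_force": force on the tool from outside, world axes, zero at the start; "ft_torque": the same for the moment, N m; "opening": finger opening in mm.
Only numpy, scipy, OpenCV 4.12 (cv2) and the standard library are available. Lean on these libraries where they do the work, as an engineer would, in place of code of your own. Each camera call takes 0.05 s, during which the arm holds its last target.

## Working session

There is one attempt and no reset: what is moved stays moved. The work goes in short steps, Python scripts to look and compute and a tool call to move; the robot and the scene stay as the last step left them, time stands still between calls to the robot, and variables do not carry over. Pictures are saved under pics/ and viewed, and the job is handed in when it is done.

Besides the shell and the picture viewer there is one more tool, called after ">>>" as name(argument=value, ...) on one line, values as JSON. carry_out: Moves the arm, as the interface text tells. Its arguments: {"type":"object","properties":{"targets":{"type":"array"},"grip":{"type":"number"},"force":{"type":"number"}},"required":["targets"]}

```bash
mkdir -p pics; cat > h.py <<'E'
import numpy as np,cv2
from plant import status,eyes,order
from scipy.spatial.transform import Rotation as R
E
python3 - <<'E'
from h import *
np.set_printoptions(precision=4,suppress=True)
s=status.sense();print(s)
for n in ["side","top","wrist"]:
    print(n,eyes.camera_info(n)); cv2.imwrite(f"pics/{n}0.png",eyes.camera(n))
E
```

```text
{'time_s': 0.0, 'qpos': array([ 1.1902,  0.0487,  0.0976,  1.622 , -0.    ,  1.443 ]), 'joint_velocities': array([-0.0015, -0.0015, -0.    ,  0.0007,  0.0025, -0.0025]), 'joint_efforts': array([  0.0001, -33.8789,  32.0012,   0.0204,  -0.0003,   0.    ]), 'eef_pos': array([131.1577, 507.901 , 302.7005]), 'tool_rot': array([ 0.1261,  0.992 , -0.0011, -0.0003]), 'ft_force': array([ 0.3955, -0.741 , -0.0585]), 'ft_torque': array([-0.0213,  0.0321,  0.0293]), 'opening': 85.36254631972345}
side {'fovy': 44.084790157495746, 'cx': 323.30482176277644, 'cy': 231.071345926656, 'extrinsics': array([[ -0.961 ,   0.1325,  -0.2428, 312.8757],
       [ -0.2755,  -0.539 ,   0.796 , 845.2402],
       [ -0.0254,   0.8318,   0.5545, 762.8178],
       [  0.    ,   0.    ,   0.    ,   1.    ]])}
top {'fovy': 42.228795052873956, 'cx': 323.2434791235175, 'cy': 228.18465667632302, 'extrinsics': array([[  -0.0025,    0.984 ,   -0.1779,  369.5646],
       [  -1.    ,   -0.0029,   -0.0018,  -25.7038],
       [  -0.0023,    0.1779,    0.984 , 1393.1218],
       [   0.    ,    0.    ,    0.    ,    1.    ]])}
wrist {'fovy': 60.19587335819771, 'cx': 323.1903833720988, 'cy': 241.92333897269552, 'hand_eye': array([[  0.001 ,   0.9502,   0.3117,  80.8174],
       [  1.    ,  -0.0012,   0.0002,  -1.1824],
       [  0.0005,   0.3117,  -0.9502, -68.9326],
       [  0.    ,   0.    ,   0.    ,   1.    ]])}
```

View pics/top0.png

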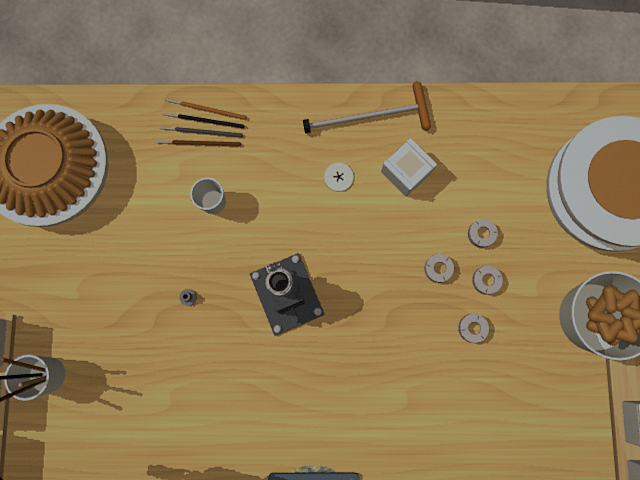

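View pics/side0.png

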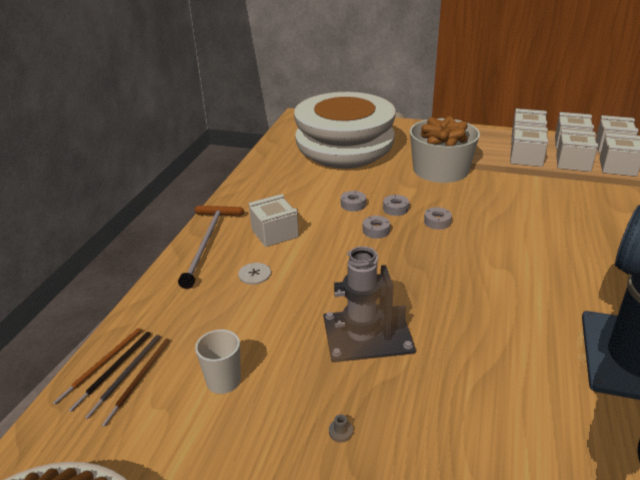

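View pics/wrist0.png

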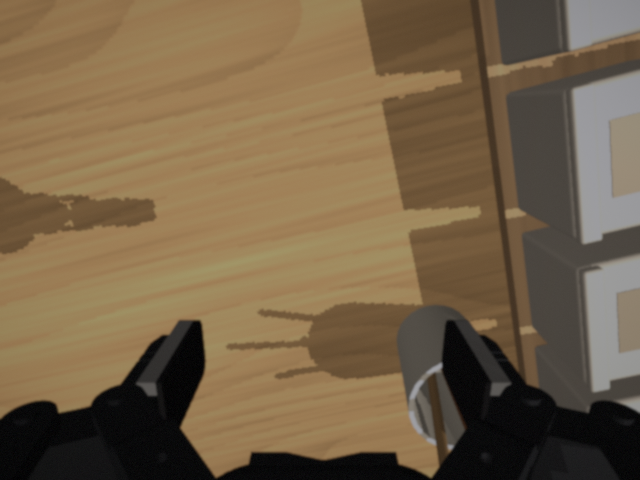

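```bash
python3 - <<'E'
import cv2,numpy as np
t=cv2.imread("pics/top0.png"); s=cv2.imread("pics/side0.png")
a=cv2.resize(t[240:345,170:330],None,fx=4,fy=4,interpolation=2)
b=cv2.resize(t[210:350,410:520],None,fx=4,fy=4,interpolation=2)
cv2.imwrite("pics/za.png",a);cv2.imwrite("pics/zb.png",b)
cv2.imwrite("pics/zc.png",cv2.resize(s[180:450,310:460],None,fx=2,fy=2,interpolation=2))
E
```

```text
(no output)
```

View pics/za.png

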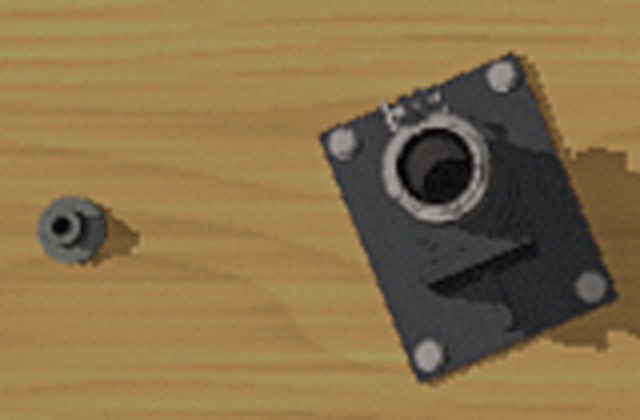

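View pics/zb.png

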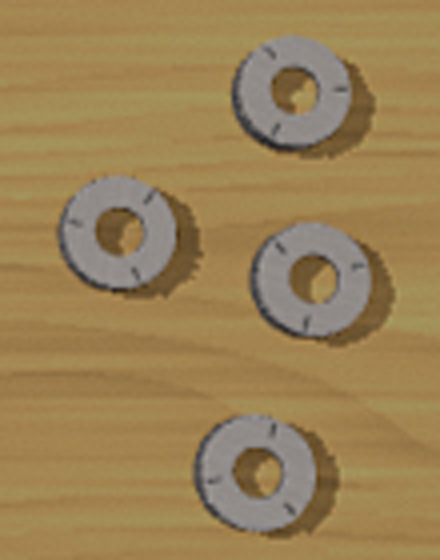

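View pics/zc.png

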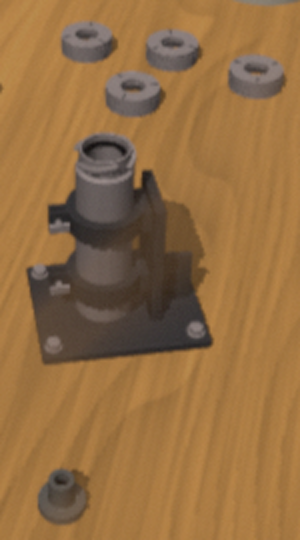

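```bash
cat >> h.py <<'E'
np.set_printoptions(precision=3,suppress=True)
def ray(name,u,v,T=None,info=None):
    i=info or eyes.camera_info(name); f=240/np.tan(np.radians(i["fovy"]/2))
    E=i["extrinsics"] if T is None else T
    d=np.array([(u-i["cx"])/f,-(v-i["cy"])/f,-1.]); return E[:3,3],E[:3,:3]@d
def onz(name,u,v,z,T=None):
    o,d=ray(name,u,v,T); return o+d*(z-o[2])/d[2]
def proj(name,p,T=None):
    i=eyes.camera_info(name); f=240/np.tan(np.radians(i["fovy"]/2)); E=i["extrinsics"] if T is None else T
    q=np.linalg.inv(E)@np.append(p,1); return np.array([i["cx"]+f*q[0]/-q[2], i["cy"]-f*q[1]/-q[2]])
def wristT(s):
    T=np.eye(4);T[:3,:3]=R.from_quat(s["tool_rot"]).as_matrix();T[:3,3]=s["eef_pos"]
    return T@eyes.camera_info("wrist")["hand_eye"]
def shift(p,yaw=None,s=None):
    """rows needed: shift to TCP p (world), in tool units; tool pointing down with tool y-axis yaw (deg, world) """
    s=s or status.sense(); r=R.from_quat(s["tool_rot"])
    d=r.inv().apply(np.array(p)-s["eef_pos"])/40
    w=np.zeros(3)
    if yaw is not None:
        y=np.radians(yaw); Y=np.array([np.cos(y),np.sin(y),0]);Z=np.array([0,0,-1.]);X=np.cross(Y,Z)
        w=(r.inv()*R.from_matrix(np.c_[X,Y,Z])).as_rotvec(degrees=True)/8
    return d,w
E
python3 - <<'E'
from h import *
print("die",onz("top",188,297.8,9),onz("top",185.3,296.5,31))
print("mouth",onz("top",279.2,280.9,185),onz("top",278.5,281.3,185))
print("ring",onz("top",440.2,267.8,23))
rs=[(159,193),(136,274),(76,222)]
c=np.array([120,232]);
for a in [(151,197),(136,273),(75,222)]:
    p=onz("top",410+a[0]/4,210+a[1]/4,23); q=onz("top",440.2,267.8,23); print(np.degrees(np.arctan2(*(p-q)[[1,0]])))
# side
for n,z,u,v in [("mouthS",185,310+104/2,180+150/2),("dieflange",9,310+62/2,180+498/2),("ringtop",23,310+133/2,180+87/2)]: print(n,onz("side",u,v,z))
s=status.sense();print(s["eef_pos"],R.from_quat(s["tool_rot"]).as_matrix())
E
```

```text
die [463.729 277.382   9.   ] [465.078 278.569  31.   ]
mouth [484.041  62.479 185.   ] [483.266  63.834 185.   ]
ring [ 527.447 -281.879   23.   ]
-42.51717074199764
-161.96853528362624
78.35200819457047
mouthS [484.114  68.998 185.   ]
dieflange [466.643 280.332   9.   ]
ringtop [ 527.313 -275.877   23.   ]
[131.19  507.986 302.961] [[-0.968  0.25  -0.001]
 [ 0.25   0.968 -0.002]
 [ 0.    -0.002 -1.   ]]
```

```bash
python3 - <<'E'
from h import *
print(shift([190,400,300]),shift([465,279,230],75.5))
E
```

```text
(array([-2.099, -2.246,  0.078]), array([0., 0., 0.])) (array([-9.512, -3.452,  1.828]), array([-0.013, -0.002,  0.002]))
```

>>> carry_out(targets=[-1.05, -1.1, 0, 0, 0, 0, -2.1, -2.2, 0, 0, 0, 0, -3, -2.5, 0, 0, 0, 0, -4, -2.7, 0.3, 0, 0, 0, -5, -2.9, 0.6, 0, 0, 0, -6, -3.1, 0.9, 0, 0, 0, -7, -3.2, 1.2, 0, 0, 0, -8, -3.3, 1.5, 0, 0, 0, -9, -3.4, 1.8, 0, 0, 0, -9.5, -3.45, 1.8, 0, 0, 0, -9.5, -3.45, 1.8, 0, 0, 0, -9.5, -3.45, 1.8, 0, 0, 0])

```text
time_s: 1.35
eef_pos: [464.5, 279.4, 231.4]
tool_rot: [0.126, 0.992, -0.0, -0.001]
ft_force: [-0.2, 0.0, -0.1]
opening: 85.4
```

```bash
python3 - <<'E'
from h import *
s=status.sense();print(s["time_s"],s["eef_pos"],s["ft_force"],s["joint_velocities"])
cv2.imwrite("pics/w1.png",eyes.camera("wrist"))
print(proj("wrist",[465,279,31],wristT(s)))
E
```

```text
1.35 [464.479 279.395 231.417] [-0.218  0.049 -0.058] [ 0.025 -0.023 -0.008  0.005 -0.    -0.   ]
[324.833 232.675]
```

View pics/w1.png

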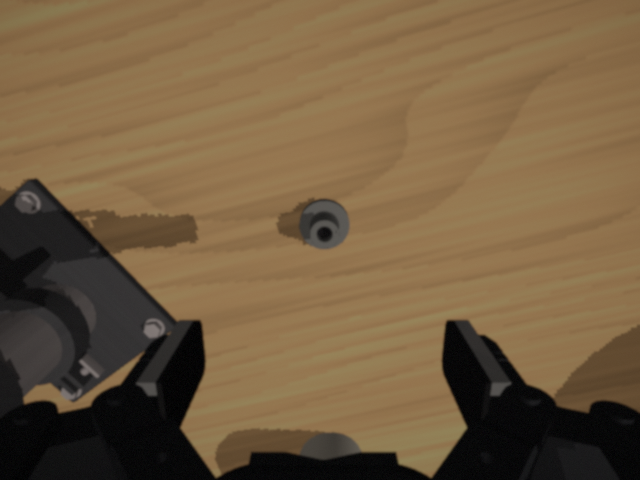

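```bash
python3 - <<'E'
from h import *
im=cv2.imread("pics/w1.png")
cv2.imwrite("pics/w1z.png",cv2.resize(im[185:265,280:370],None,fx=6,fy=6,interpolation=2))
s=status.sense();T=wristT(s)
print(onz("wrist",324.5,224,9,T))
print(shift([465,279,100],75.5),shift([465,279,85],75.5))
E
```

```text
[464.761 279.263   9.   ]
(array([-0.032, -0.013,  3.294]), array([-0.002, -0.008,  0.004])) (array([-0.032, -0.013,  3.669]), array([-0.002, -0.008,  0.004]))
```

View pics/w1z.png

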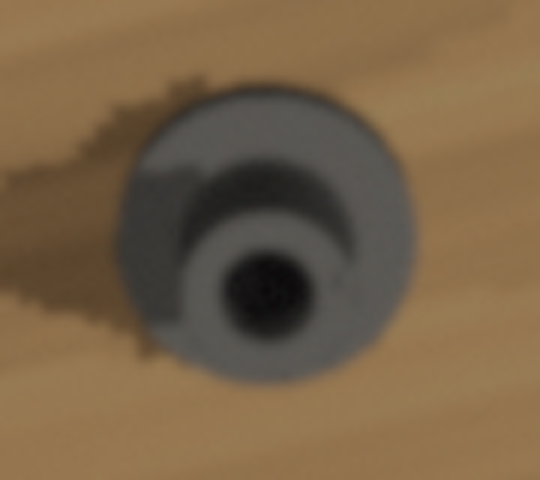

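>>> carry_out(targets=[-0.03, -0.01, 1, 0, 0, 0, -0.03, -0.01, 2, 0, 0, 0, -0.03, -0.01, 3, 0, 0, 0, -0.03, -0.01, 3.4, 0, 0, 0, -0.03, -0.01, 3.62, 0, 0, 0, -0.03, -0.01, 3.62, 0, 0, 0, -0.03, -0.01, 3.62, 0, 0, 0])

```text
time_s: 2.1
eef_pos: [466.3, 279.8, 88.8]
tool_rot: [0.126, 0.992, 0.001, 0.001]
ft_force: [-0.2, 0.4, -0.4]
opening: 85.5
```

>>> carry_out(targets=[0, 0, 0, 0, 0, 0, 0, 0, 0, 0, 0, 0, 0, 0, 0, 0, 0, 0, 0, 0, 0, 0, 0, 0, 0, 0, 0, 0, 0, 0, 0, 0, 0, 0, 0, 0], grip=1, force=25)

```text
time_s: 2.7
eef_pos: [466.1, 279.0, 87.6]
tool_rot: [0.126, 0.992, 0.0, 0.0]
ft_force: [0.4, 0.4, 1.9]
opening: 18.7
```

```bash
python3 - <<'E'
from h import *
s=status.sense();print(s)
cv2.imwrite("pics/w2.png",eyes.camera("wrist"));cv2.imwrite("pics/s2.png",eyes.camera("side")[340:460,250:430].repeat(4,0).repeat(4,1))
E
```

```text
{'time_s': 2.7, 'qpos': array([ 0.416,  0.159, -0.215,  1.195, -0.   ,  0.669]), 'joint_velocities': array([-0.001, -0.001,  0.001,  0.001, -0.001, -0.001]), 'joint_efforts': array([  0.012, -35.443,  29.52 ,  -0.064,   0.007,  -0.002]), 'eef_pos': array([466.123, 279.035,  87.58 ]), 'tool_rot': array([0.126, 0.992, 0.   , 0.   ]), 'ft_force': array([0.378, 0.398, 1.929]), 'ft_torque': array([-0.019, -0.03 , -0.022]), 'opening': 18.719408674256144}
```

View pics/w2.png

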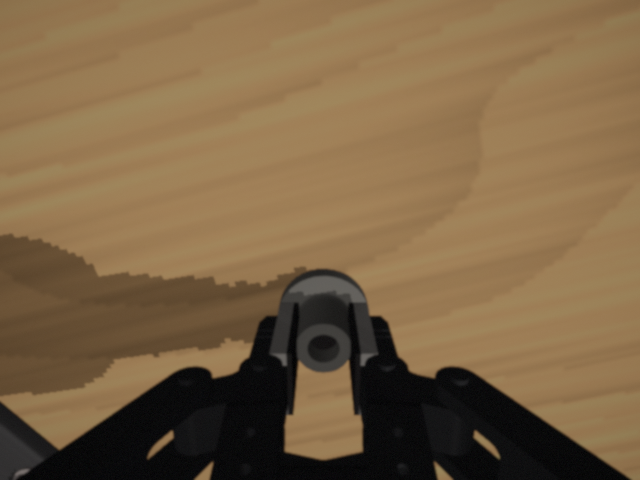

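View pics/s2.png

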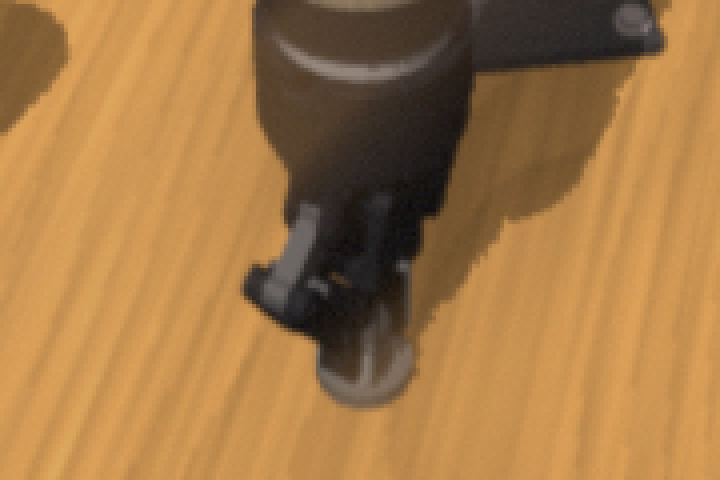

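```bash
python3 - <<'E'
from h import *
print(shift([416,82,330],75.5))
E
```

```text
(array([-0.024, -5.08 , -6.063]), array([0.004, 0.005, 0.001]))
```

>>> carry_out(targets=[0, 0, -0.5, 0, 0, 0, 0, 0, -1.3, 0, 0, 0, 0, 0, -2.3, 0, 0, 0, 0, 0, -3.3, 0, 0, 0, 0, 0, -4.4, 0, 0, 0, 0, -0.6, -5.4, 0, 0, 0, 0, -1.6, -6, 0, 0, 0, 0, -2.6, -6.05, 0, 0, 0, 0, -3.6, -6.05, 0, 0, 0, 0, -4.6, -6.05, 0, 0, 0, 0, -5.1, -6.05, 0, 0, 0, 0, -5.1, -6.05, 0, 0, 0, 0, -5.1, -6.05, 0, 0, 0, 0, -5.1, -6.05, 0, 0, 0])

```text
time_s: 4.2
eef_pos: [414.9, 82.2, 328.8]
tool_rot: [0.126, 0.992, 0.0, -0.0]
ft_force: [0.1, -0.2, -1.1]
opening: 19.3
```

```bash
python3 - <<'E'
from h import *
s=status.sense();print(s["time_s"],s["eef_pos"],s["ft_force"],s["joint_velocities"],s["opening"])
im=eyes.camera("wrist");cv2.imwrite("pics/w3.png",im)
T=wristT(s);np.save("T3.npy",T);c=proj("wrist",[484,64,185],T);print(c)
x,y=c.astype(int); cv2.imwrite("pics/w3z.png",cv2.resize(im[y-70:y+70,x-80:x+80],None,fx=4,fy=4,interpolation=2));print(x-80,y-70)
E
```

```text
4.2 [414.949  82.163 328.817] [ 0.128 -0.177 -1.052] [ 0.011  0.005  0.006  0.004 -0.004 -0.003] 19.315128209521347
[324.356 372.001]
244 302
```

View pics/w3.png

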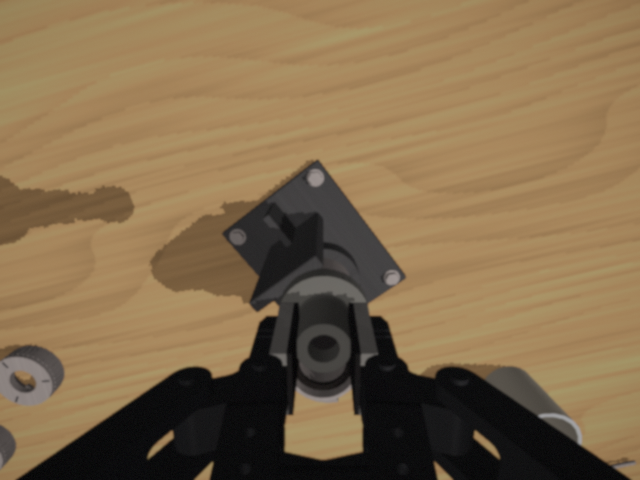

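View pics/w3z.png

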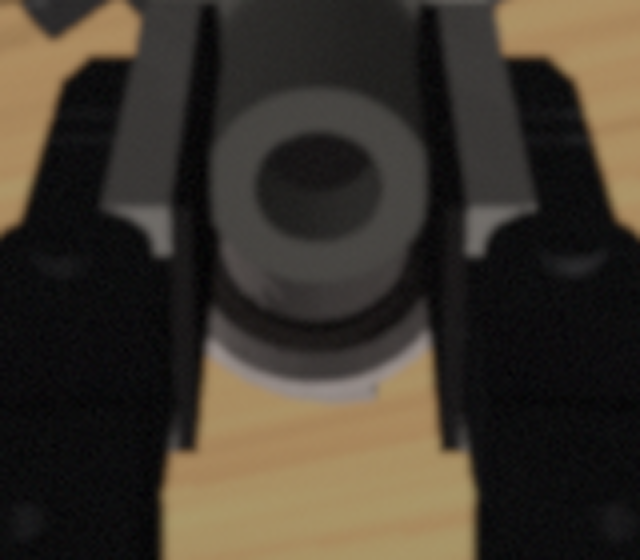

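>>> carry_out(targets=[-1, 0, 0, 0, 0, 0, -2, 0, 0, 0, 0, 0, -2.9, 0, 0, 0, 0, 0, -3.3, 0, 0, 0, 0, 0, -3.3, 0, 0, 0, 0, 0, -3.3, 0, 0, 0, 0, 0, -3.3, 0, 0, 0, 0, 0])

```text
time_s: 4.95
eef_pos: [541.9, 49.3, 329.2]
tool_rot: [0.125, 0.992, 0.0, -0.0]
ft_force: [-1.0, 0.2, -0.0]
opening: 18.8
```

```bash
python3 - <<'E'
from h import *
s=status.sense();print(s["time_s"],s["eef_pos"],s["tool_rot"],s["joint_velocities"],s["opening"])
im=eyes.camera("wrist");cv2.imwrite("pics/w4.png",im)
T=wristT(s);np.save("T4.npy",T);c=proj("wrist",[484,64,185],T);print(c)
x,y=c.astype(int); cv2.imwrite("pics/w4z.png",cv2.resize(im[y-70:y+70,x-80:x+80],None,fx=4,fy=4,interpolation=2));print(x-80,y-70)
E
```

```text
4.95 [541.852  49.334 329.246] [ 0.125  0.992  0.    -0.   ] [-0.002 -0.017 -0.005 -0.004 -0.002 -0.   ] 18.80834418227366
[325.318 150.325]
245 80
```

View pics/w4.png

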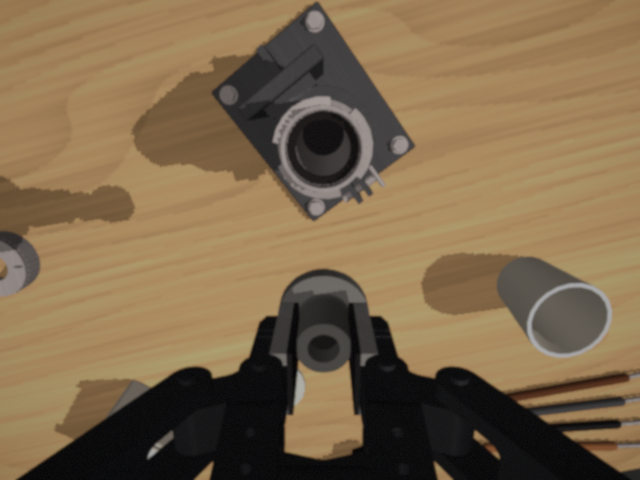

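View pics/w4z.png

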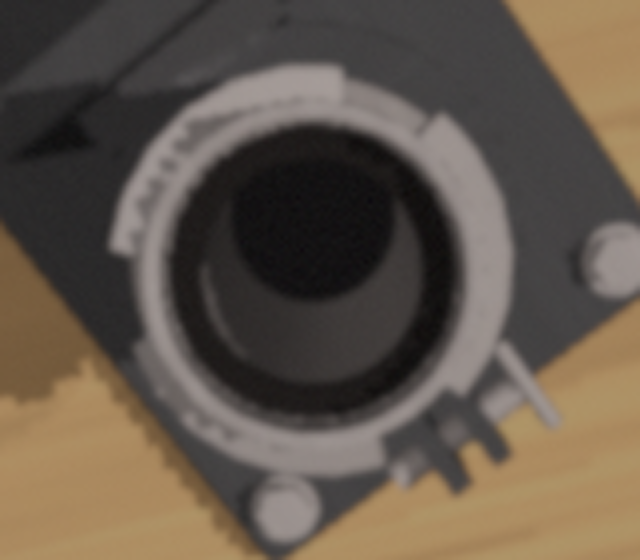

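```bash
python3 - <<'E'
from h import *
T=np.load("T4.npy"); g=lambda a,z:onz("wrist",245+a[0]/4,80+a[1]/4,z,T)
im=cv2.imread("pics/w4z.png"); gr=cv2.cvtColor(im,6)
# rays from centre: find inner rim edge dark->light
pts=[]
for t in np.radians(np.arange(0,360,5)):
    for r in range(120,185):
        x,y=316+r*np.cos(t),276+r*np.sin(t)
        if gr[int(y),int(x)]>70: pts.append((x,y,r));break
pts=np.array(pts,np.float32);print(np.round(pts[::4,2]))
e=cv2.fitEllipse(pts[:,:2]);print(e)
c=g(e[0],185);print("mouth",c)
P=np.array([g(p,185) for p in pts]);print("radius",np.median(np.linalg.norm(P-c,axis=1)))
d=g((316,276),185)
for p in [(343,82),(430,125),(452,388),(385,455),(118,252),(140,335)]:
    for z in (182.5,):
        q=g(p,z); print(p,np.linalg.norm((q-c)[:2]),np.degrees(np.arctan2(*(q-c)[[1,0]])))
# die in hand: spout top (322.5,345)
s=status.sense();print(s["eef_pos"])
i=cv2.imread("pics/w4.png");cv2.imwrite("pics/w4d.png",cv2.resize(i[255:385,260:390],None,fx=4,fy=4,interpolation=2))
E
```

```text
[146. 146. 145. 145. 151. 147. 149. 147. 145. 148. 149. 149. 152. 152.
 152. 149. 147. 146.]Traceback (most recent call last):
  File "<stdin>", line 11, in <module>
cv2.error: OpenCV(4.12.0) /io/opencv/modules/imgproc/src/shapedescr.cpp:356: error: (-215:Assertion failed) n >= 0 && (depth == CV_32F || depth == CV_32S) in function 'fitEllipseNoDirect'
```

```bash
python3 - <<'E'
from h import *
T=np.load("T4.npy"); g=lambda a,z:onz("wrist",245+a[0]/4,80+a[1]/4,z,T)
im=cv2.imread("pics/w4z.png"); gr=cv2.cvtColor(im,6)
pts=[]
for t in np.radians(np.arange(0,360,5)):
    for r in range(120,185):
        x,y=316+r*np.cos(t),276+r*np.sin(t)
        if gr[int(y),int(x)]>70: pts.append((x,y,r));break
pts=np.array(pts,np.float32)
e=cv2.fitEllipse(np.ascontiguousarray(pts[:,:2]));print(e)
c=g(e[0],185);print("mouth",c)
P=np.array([g(p,185) for p in pts]);print("radius",np.median(np.linalg.norm(P-c,axis=1)))
for p in [(343,82),(430,125),(452,388),(385,455),(118,252),(140,335)]:
    for z in (182.5,):
        q=g(p,z); print(p,np.linalg.norm((q-c)[:2]),np.degrees(np.arctan2(*(q-c)[[1,0]])))
i=cv2.imread("pics/w4.png");cv2.imwrite("pics/w4d.png",cv2.resize(i[255:385,260:390],None,fx=4,fy=4,interpolation=2))
E
```

```text
((314.87298583984375, 274.4959411621094), (292.3958435058594, 301.9085693359375), 174.4574432373047)
mouth [482.984  63.425 185.   ]
radius 18.484741593851993
(343, 82) 23.274594308079667 157.1039767369504
(430, 125) 22.95556721783519 127.13557152821686
(452, 388) 23.17267986854997 36.164806746512966
(385, 455) 25.34573952271844 7.106013478916478
(118, 252) 25.15688920721886 -110.1959069394079
(140, 335) 23.908436177575545 -85.07263821198171
```

View pics/w4d.png

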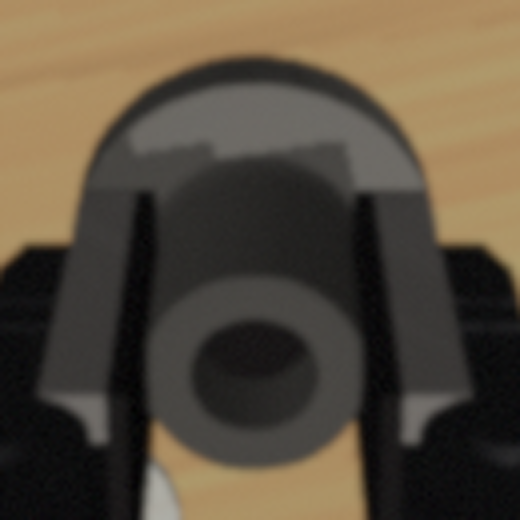

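```bash
python3 - <<'E'
from h import *
gr=cv2.cvtColor(cv2.imread("pics/w4.png"),6).astype(float)
cx,cy=245+314.9/4,80+274.5/4;print(cx,cy)
for a in range(0,360,30):
    t=np.radians(a);rr=np.arange(30,54,1.)
    v=cv2.remap(gr.astype(np.float32),(cx+rr*np.cos(t)).astype(np.float32)[None],(cy+rr*np.sin(t)).astype(np.float32)[None],1)[0]
    print(a,v.astype(int))
E
```

```text
323.725 148.625
0 [ 17  17  17  21  31  47  66  94 123 138 145 147 148 148 148 148 147 141
 124  96  74  67  67  67]
30 [ 16  16  17  22  35  52  68  91 116 134 141 144 146 146 146 144 136 118
  92  73  68  68  75  86]
60 [ 25  22  19  23  38  60  70  80 103 127 141 140 125  97  76  68  67  67
  69  74  82  88  92  92]
90 [ 27  27  27  29  36  49  58  62  78 107 133 144 145 143 140 139 138 138
 133 120  98  80  76  83]
120 [ 26  28  28  29  31  39  55  67  79  97 121 135 137 128 116 111 118 128
 129 115  90  74  67  66]
150 [ 32  29  27  27  29  37  54  76  91 107 128 138 138 130 117 106 102 101
  97  85  74  67  64  63]
180 [ 35  29  28  26  28  31  43  67  93 115 137 146 144 134 115  93  72  55
  45  42  42  41  40  41]
210 [ 29  27  27  26  28  28  36  56  84 106 125 136 137 131 120 110 108 113
 126 140 146 139 113  76]
240 [ 22  24  27  27  28  27  29  43  70  99 123 135 138 132 119 108 113 130
 145 151 152 148 132 101]
270 [ 23  25  28  28  26  26  29  41  65  98 126 142 147 146 145 149 155 156
 157 157 155 149 133 106]
300 [ 25  26  23  20  19  21  36  60  90 118 138 145 145 141 136 134 133 129
 115  92  74  68  66  66]
330 [ 15  16  17  19  24  41  67  91 114 132 140 143 144 146 147 148 147 147
 144 135 116  88  72  67]
```

```bash
python3 - <<'E'
from h import *
T=np.load("T4.npy"); H=eyes.camera_info("wrist")["hand_eye"]
m=onz("wrist",323.15,148.4,185,T);print("mouth",m)
for p,z in [((255,371),56.6),((255,85),78.6),((255,57),87.6)]:
    print(onz("wrist",260+p[0]/4,255+p[1]/4,z,H))
E
```

```text
mouth [482.805  63.175 185.   ]
[ 0.853 -0.971 56.6  ]
[18.5   -0.981 78.6  ]
[17.778 -0.973 87.6  ]
```

```bash
python3 - <<'E'
from h import *
print(shift([499,122,330],165.5), status.sense()["qpos"])
E
```

```text
(array([ 1.49 ,  1.496, -0.012]), array([  0.001,   0.001, -11.24 ])) [-0.033  0.106  0.212  1.677  0.     0.219]
```

>>> carry_out(targets=[0.15, 0.15, 0, 0, 0, -1, 0.3, 0.3, 0, 0, 0, -2, 0.45, 0.45, 0, 0, 0, -3, 0.6, 0.6, 0, 0, 0, -4, 0.75, 0.75, 0, 0, 0, -5, 0.9, 0.9, 0, 0, 0, -6, 1.05, 1.05, 0, 0, 0, -7, 1.2, 1.2, 0, 0, 0, -8, 1.35, 1.35, 0, 0, 0, -9, 1.5, 1.5, 0, 0, 0, -10, 1.5, 1.5, 0, 0, 0, -11, 1.5, 1.5, 0, 0, 0, -11.25, 1.5, 1.5, 0, 0, 0, -11.25, 1.5, 1.5, 0, 0, 0, -11.25])

```text
time_s: 6.4
eef_pos: [499.0, 121.7, 329.6]
tool_rot: [-0.612, 0.791, -0.0, 0.0]
ft_force: [-0.1, -0.1, -0.2]
opening: 18.4
```

```bash
python3 - <<'E'
from h import *
s=status.sense();print(s["time_s"],s["eef_pos"],s["tool_rot"],s["joint_velocities"],s["opening"])
im=eyes.camera("wrist");cv2.imwrite("pics/w5.png",im)
T=wristT(s);np.save("T5.npy",T);c=proj("wrist",[482.8,63.2,185],T);print(c)
gr=cv2.cvtColor(im,6).astype(np.float32);cx,cy=c
for it in range(4):
  P=[]
  for a in range(0,360,10):
    t=np.radians(a);rr=np.arange(30,46,.25)
    v=cv2.remap(gr,(cx+rr*np.cos(t)).astype(np.float32)[None],(cy+rr*np.sin(t)).astype(np.float32)[None],1)[0]
    k=np.argmax(v>105)
    if k: P.append((cx+rr[k]*np.cos(t),cy+rr[k]*np.sin(t),rr[k]))
  P=np.array(P);(cx,cy),ax,_=cv2.fitEllipse(np.ascontiguousarray(P[:,:2].astype(np.float32)));print(cx,cy,ax,len(P))
print(P[:,2]); print(onz("wrist",cx,cy,185,T))
gr=cv2.cvtColor(cv2.imread("pics/w4.png"),6).astype(np.float32);cx,cy=323,148.4
for it in range(4):
  P=[]
  for a in range(0,360,10):
    t=np.radians(a);rr=np.arange(30,46,.25)
    v=cv2.remap(gr,(cx+rr*np.cos(t)).astype(np.float32)[None],(cy+rr*np.sin(t)).astype(np.float32)[None],1)[0]
    k=np.argmax(v>105)
    if k: P.append((cx+rr[k]*np.cos(t),cy+rr[k]*np.sin(t),rr[k]))
  P=np.array(P);(cx,cy),ax,_=cv2.fitEllipse(np.ascontiguousarray(P[:,:2].astype(np.float32)));print(cx,cy,ax,len(P))
print(onz("wrist",cx,cy,185,np.load("T4.npy")))
x,y=int(cx),int(cy); 
cv2.imwrite("pics/w5z.png",cv2.resize(im[y-70:y+70,x-80:x+80],None,fx=4,fy=4,interpolation=2))
E
```

```text
6.4 [498.955 121.718 329.603] [-0.612  0.791 -0.     0.   ] [-0.004  0.008  0.005 -0.002 -0.001 -0.003] 18.432071445014827
[323.685 148.918]
321.1732482910156 147.68893432617188 (81.25566864013672, 88.3245620727539) 22
320.61993408203125 146.80581665039062 (82.03709411621094, 89.80128479003906) 24
320.1824645996094 147.1451873779297 (80.53659057617188, 89.11705780029297) 22
320.0422668457031 146.9825439453125 (80.27812194824219, 89.58096313476562) 23
[40.25 40.5  40.25 40.5  41.75 44.75 45.25 45.25 44.5  43.   42.5  42.25
 39.75 37.25 39.75 42.5  42.75 44.25 44.75 42.25 40.5  43.75 40.75]
[484.342  61.814 185.   ]
323.05657958984375 148.55918884277344 (76.24979400634766, 78.2784194946289) 36
323.0281677246094 148.5143585205078 (76.24526977539062, 78.19771575927734) 36
323.024169921875 148.50228881835938 (76.22440338134766, 78.27592468261719) 36
323.024658203125 148.50306701660156 (76.2300796508789, 78.24298858642578) 36
[482.839  63.101 185.   ]
```

View pics/w5z.png

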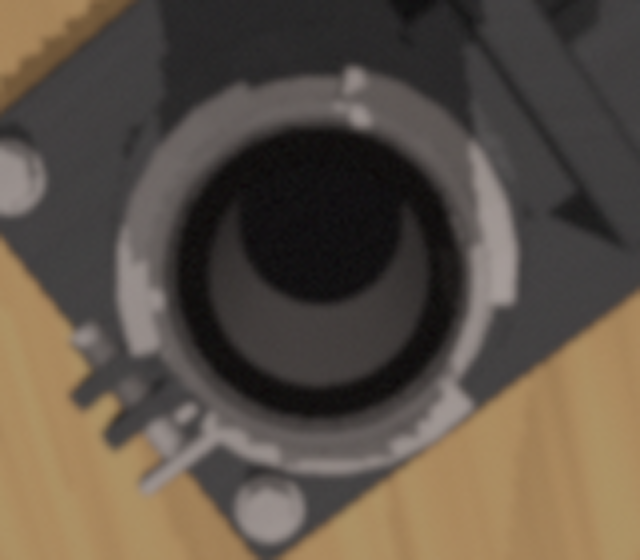

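View pics/w5.png

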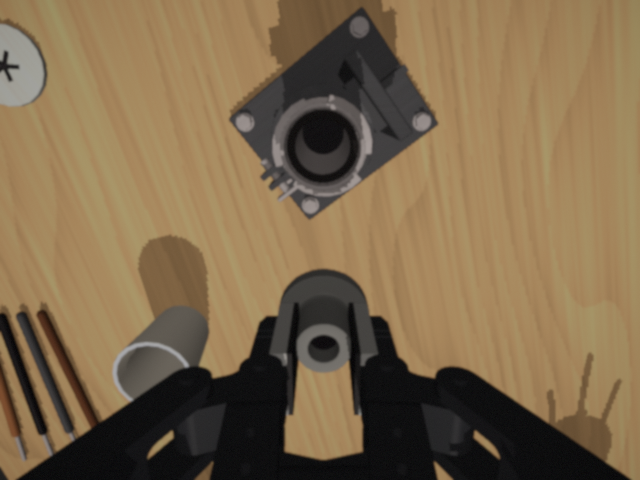

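```bash
python3 - <<'E'
from h import *
gr=cv2.GaussianBlur(cv2.cvtColor(cv2.imread("pics/w5.png"),6).astype(np.float32),(3,3),0)
cx,cy=323,148
for a in range(0,360,30):
    t=np.radians(a);rr=np.arange(30,54,1.)
    v=cv2.remap(gr,(cx+rr*np.cos(t)).astype(np.float32)[None],(cy+rr*np.sin(t)).astype(np.float32)[None],1)[0]
    print(a,v.astype(int))
E
```

```text
0 [ 21  24  26  27  34  48  68  93 119 135 142 143 146 152 156 156 153 143
 121  92  72  65  65  65]
30 [ 15  16  18  27  40  56  72  92 116 130 134 125 105  84  69  65  64  65
  65  65  66  68  75  93]
60 [ 17  17  21  31  45  58  68  78  87  91  91  89  90  99 111 127 137 135
 124 117 121 132 140 142]
90 [ 16  16  19  26  41  55  66  75  86  94  95  93  93  98 110 125 132 124
 104  82  70  67  66  67]
120 [ 16  15  16  22  33  48  61  69  79  88  95 101 111 125 137 141 135 119
  97  79  70  67  67  67]
150 [17 17 17 18 23 36 50 61 69 80 89 93 92 85 75 66 60 57 57 59 63 71 80 88]
180 [ 19  17  17  16  17  21  32  45  56  68  82  94 103 115 129 139 143 144
 144 140 129 108  84  70]
210 [ 23  17  15  15  16  16  19  25  37  50  65  77  87  92  95  99 103 105
 105 105 103  97  86  74]
240 [15 15 15 15 14 15 16 20 30 46 61 74 85 91 94 96 97 98 99 99 98 96 90 76]
270 [13 14 15 15 15 15 16 20 31 47 62 77 89 96 98 96 94 95 96 96 90 76 58 45]
300 [14 15 15 15 15 16 19 29 44 60 74 84 89 91 91 90 89 89 89 89 88 85 76 62]
330 [ 16  15  15  15  18  27  41  56  69  79  86  89  89  94 105 124 138 144
 144 137 122 100  81  75]
```

```bash
python3 - <<'E'
from h import *
T4,T5=np.load("T4.npy"),np.load("T5.npy"); H=eyes.camera_info("wrist")["hand_eye"]
m1=onz("wrist",323.1,148.45,185,T4)[:2];m2=onz("wrist",322.0,147.25,185,T5)[:2];print(m1,m2)
R1=(T4@np.linalg.inv(H))[:2,:2];R2=(T5@np.linalg.inv(H))[:2,:2]
A=np.block([[np.eye(2),R1],[np.eye(2),R2]]);x=np.linalg.solve(A,np.r_[m1,m2]);print("mouth, tool bias",x)
E
```

```text
[482.823  63.144] [483.418  62.189]
mouth, tool bias [483.599  62.964   0.796  -0.019]
```

```bash
python3 - <<'E'
from h import *
print(shift([483.6,63,281],165.5))
E
```

```text
(array([1.517, 0.008, 1.212]), array([-0.004,  0.002, -0.001]))
```

>>> carry_out(targets=[0.7, 0, 0.2, 0, 0, 0, 1.3, 0, 0.5, 0, 0, 0, 1.52, 0.01, 0.9, 0, 0, 0, 1.52, 0.01, 1.2, 0, 0, 0, 1.52, 0.01, 1.2, 0, 0, 0, 1.52, 0.01, 1.2, 0, 0, 0, 1.52, 0.01, 1.2, 0, 0, 0])

```text
time_s: 7.15
eef_pos: [484.3, 63.3, 282.0]
tool_rot: [-0.613, 0.79, -0.0, 0.001]
ft_force: [0.2, -0.1, -0.4]
opening: 18.8
```

```bash
python3 - <<'E'
from h import *
for k in range(3):
  s=status.sense();print(s["time_s"],s["eef_pos"],s["ft_force"]);im=eyes.camera("wrist")
cv2.imwrite("pics/w6.png",im[200:480,200:440].repeat(2,0).repeat(2,1)); cv2.imwrite("pics/s6.png",cv2.resize(eyes.camera("side")[180:330,290:440],None,fx=4,fy=4))
E
```

```text
7.15 [484.329  63.324 281.953] [ 0.197 -0.113 -0.401]
7.2 [484.388  63.298 282.063] [1.039 0.448 0.495]
7.25 [484.395  63.223 282.043] [ 0.315 -0.49  -1.368]
```

View pics/w6.png

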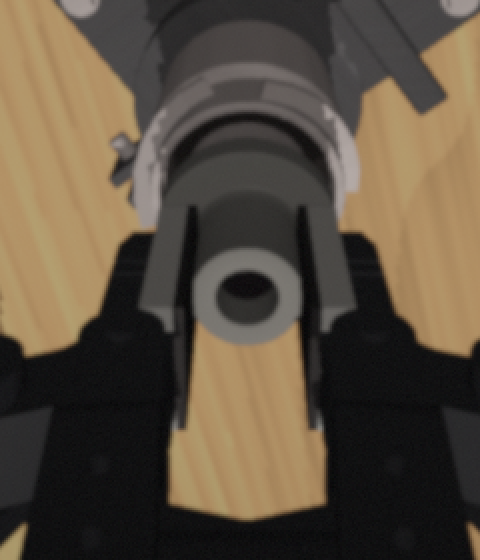

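View pics/s6.png

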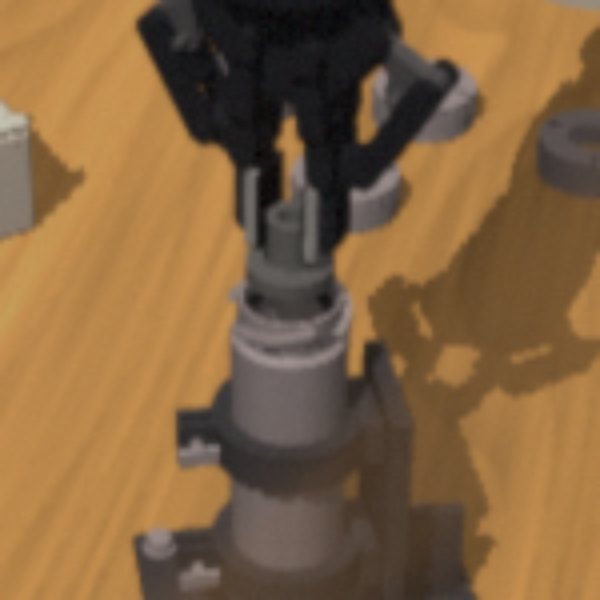

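>>> carry_out(targets=[0.01, 0.015, 0.1, 0, 0, 0, 0.01, 0.015, 0.2, 0, 0, 0, 0.01, 0.015, 0.23, 0, 0, 0, 0.01, 0.015, 0.26, 0, 0, 0, 0.01, 0.015, 0.26, 0, 0, 0])

```text
time_s: 7.85
eef_pos: [483.3, 62.5, 270.6]
tool_rot: [-0.612, 0.791, -0.0, 0.0]
ft_force: [0.4, 0.1, 0.5]
opening: 19.0
```

```bash
python3 - <<'E'
from h import *
for k in range(2):
  s=status.sense();print(s["time_s"],s["eef_pos"],s["ft_force"],s["ft_torque"]);im=eyes.camera("wrist")
cv2.imwrite("pics/w7.png",im[200:480,200:440].repeat(2,0).repeat(2,1)); cv2.imwrite("pics/s7.png",cv2.resize(eyes.camera("side")[180:330,290:440],None,fx=4,fy=4))
E
```

```text
7.85 [483.315  62.532 270.618] [0.361 0.102 0.482] [ 0.093 -0.081 -0.04 ]
7.9 [483.294  62.529 270.605] [0.981 0.813 0.016] [ 0.043 -0.142 -0.023]
```

View pics/w7.png

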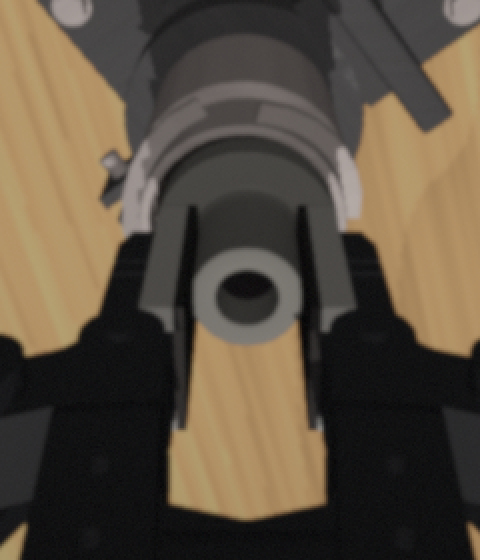

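View pics/s7.png

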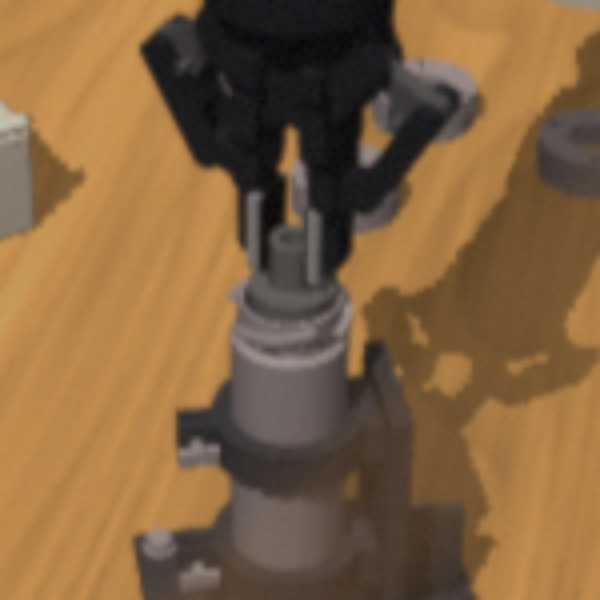

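>>> carry_out(targets=[0, 0, 0.015, 0, 0, 0, 0, 0, 0.025, 0, 0, 0, 0, 0, 0.025, 0, 0, 0])

```text
time_s: 8.3
eef_pos: [483.3, 62.5, 269.7]
tool_rot: [-0.612, 0.791, -0.0, 0.0]
ft_force: [-0.5, 0.2, -0.7]
opening: 18.7
```

>>> carry_out(targets=[0, 0, 0.015, 0, 0, 0, 0, 0, 0.025, 0, 0, 0, 0, 0, 0.025, 0, 0, 0])

```text
time_s: 8.6
eef_pos: [483.3, 62.5, 268.7]
tool_rot: [-0.612, 0.791, -0.0, 0.0]
ft_force: [1.1, -0.2, 0.5]
opening: 18.7
```

>>> carry_out(targets=[0, 0, 0.015, 0, 0, 0, 0, 0, 0.025, 0, 0, 0, 0, 0, 0.025, 0, 0, 0])

```text
time_s: 8.9
eef_pos: [483.3, 62.5, 267.7]
tool_rot: [-0.612, 0.791, -0.0, 0.0]
ft_force: [1.8, -0.0, 0.3]
opening: 18.7
```

>>> carry_out(targets=[0, 0, 0.01, 0, 0, 0, 0, 0, 0.015, 0, 0, 0, 0, 0, 0.015, 0, 0, 0])

```text
time_s: 9.2
eef_pos: [483.3, 62.5, 267.2]
tool_rot: [-0.612, 0.791, -0.0, 0.0]
ft_force: [0.9, 0.1, 0.8]
opening: 18.9
```

>>> carry_out(targets=[0, 0, 0.01, 0, 0, 0, 0, 0, 0.015, 0, 0, 0, 0, 0, 0.015, 0, 0, 0])

```text
time_s: 9.5
eef_pos: [483.3, 62.5, 266.5]
tool_rot: [-0.612, 0.791, -0.0, 0.0]
ft_force: [1.5, 0.1, 0.3]
opening: 18.9
```

>>> carry_out(targets=[0, 0, 0.01, 0, 0, 0, 0, 0, 0.015, 0, 0, 0, 0, 0, 0.015, 0, 0, 0])

```text
time_s: 9.8
eef_pos: [483.3, 62.6, 266.2]
tool_rot: [-0.612, 0.791, -0.0, 0.0]
ft_force: [1.8, 0.2, 1.1]
opening: 18.8
```

>>> carry_out(targets=[0, 0, 0.01, 0, 0, 0, 0, 0, 0.015, 0, 0, 0, 0, 0, 0.015, 0, 0, 0])

```text
time_s: 10.1
eef_pos: [483.3, 62.5, 266.0]
tool_rot: [-0.612, 0.791, -0.0, 0.0]
ft_force: [0.1, 1.4, 5.4]
opening: 18.7
```

>>> carry_out(targets=[0, 0, 0.01, 0, 0, 0, 0, 0, 0.015, 0, 0, 0, 0, 0, 0.015, 0, 0, 0])

```text
time_s: 10.4
eef_pos: [483.3, 62.6, 265.9]
tool_rot: [-0.612, 0.791, -0.0, 0.001]
ft_force: [-0.3, -0.0, 7.4]
opening: 18.7
```

>>> carry_out(targets=[0, 0, -0.02, 0, 0, 0, 0, 0, -0.02, 0, 0, 0, 0, 0, -0.02, 0, 0, 0, 0, 0, -0.02, 0, 0, 0], grip=0)

```text
time_s: 10.8
eef_pos: [482.8, 62.5, 264.6]
tool_rot: [-0.612, 0.791, 0.001, -0.001]
ft_force: [-0.3, -0.0, 0.1]
opening: 76.0
```

>>> carry_out(targets=[0, 0, -0.5, 0, 0, 0, 0, 0, -1.2, 0, 0, 0, -0.7, 0, -1.6, 0, 0, 0, -1.5, 0, -1.6, 0, 0, 0, -1.5, 0, -1.6, 0, 0, 0, -1.5, 0, -1.6, 0, 0, 0])

```text
time_s: 11.4
eef_pos: [498.0, 120.9, 328.9]
tool_rot: [-0.613, 0.79, 0.0, -0.001]
ft_force: [-0.2, -0.1, -0.2]
opening: 85.5
```

```bash
python3 - <<'E'
from h import *
s=status.sense();print(s["time_s"],s["eef_pos"],s["tool_rot"],s["ft_force"])
im=eyes.camera("wrist");T=wristT(s);np.save("T8.npy",T);cv2.imwrite("pics/w8.png",im)
c=proj("wrist",[483.6,63,200],T);print(c);x,y=c.astype(int);y=max(y,75)
cv2.imwrite("pics/w8z.png",cv2.resize(im[y-75:y+75,x-80:x+80],None,fx=4,fy=4,interpolation=2));print(x-80,y-75)
cv2.imwrite("pics/s8.png",cv2.resize(eyes.camera("side")[180:330,290:440],None,fx=4,fy=4))
E
```

```text
11.4 [498.    120.873 328.892] [-0.613  0.79   0.    -0.001] [-0.192 -0.088 -0.169]
[320.144 154.877]
240 79
```

View pics/w8z.png

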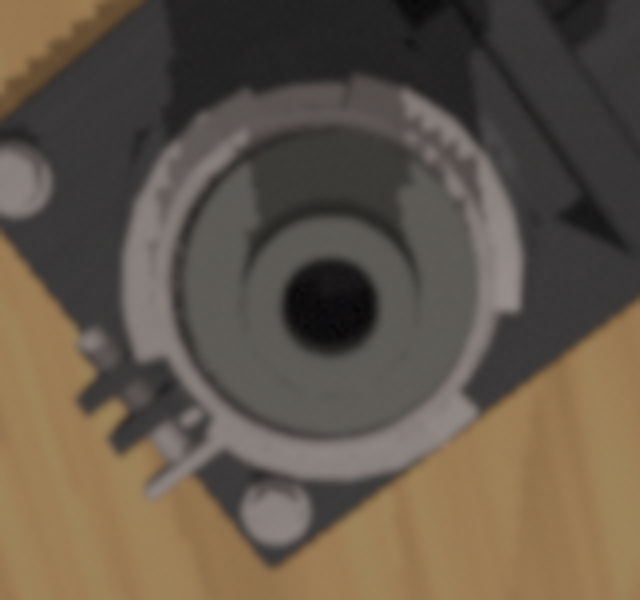

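View pics/s8.png

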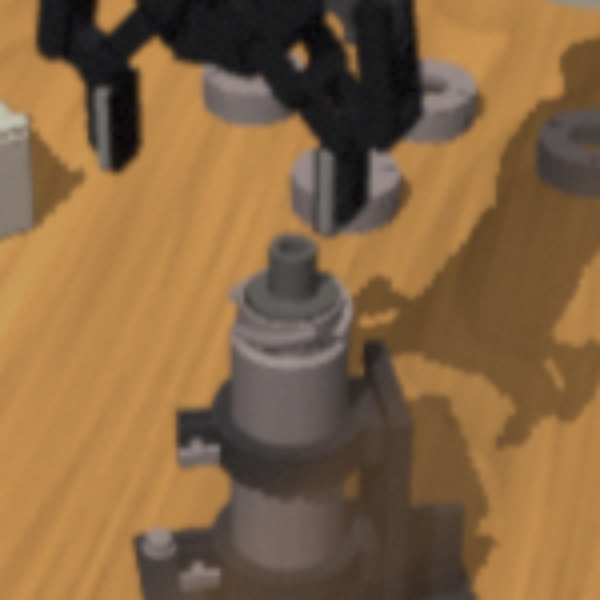

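```bash
python3 - <<'E'
from h import *
T=np.load("T8.npy")
for p in [(250,95),(355,80),(515,310),(475,400),(137,360),(215,440)]:
    q=onz("wrist",240+p[0]/4,79+p[1]/4,182.5,T)-np.array([483.6,63.,0]);print(p,np.hypot(*q[:2]),np.degrees(np.arctan2(q[1],q[0])))
print(shift([527.4,-282,220],30), status.sense()["qpos"])
E
```

```text
(250, 95) 24.987291980807907 -83.8486397174455
(355, 80) 25.500715228178223 -113.79911417675063
(515, 310) 24.966758404896883 159.3972076558485
(475, 400) 24.575089889535782 130.1176529643054
(137, 360) 25.541380334598017 6.504119577473049
(215, 440) 24.045291686392236 40.01817709932614
(array([ 9.542, -3.236,  2.728]), array([-0.005, -0.015, 16.937])) [ 0.106  0.024  0.124  1.673 -0.001 -1.212]
```

>>> carry_out(targets=[0.55, -0.19, 0, 0, 0, 1, 1.1, -0.38, 0, 0, 0, 2, 1.7, -0.57, 0, 0, 0, 3, 2.2, -0.76, 0, 0, 0, 4, 2.8, -0.95, 0, 0, 0, 5, 3.4, -1.14, 0, 0, 0, 6, 3.9, -1.33, 0, 0, 0, 7, 4.5, -1.52, 0, 0, 0, 8, 5.1, -1.7, 0, 0, 0, 9, 5.6, -1.9, 0, 0, 0, 10, 6.2, -2.1, 0, 0, 0, 11, 6.7, -2.3, 0.4, 0, 0, 12, 7.3, -2.5, 0.9, 0, 0, 13, 7.9, -2.7, 1.4, 0, 0, 14, 8.5, -2.9, 1.9, 0, 0, 15, 9, -3.1, 2.4, 0, 0, 16, 9.54, -3.24, 2.73, 0, 0, 16.94, 9.54, -3.24, 2.73, 0, 0, 16.94, 9.54, -3.24, 2.73, 0, 0, 16.94])

```text
time_s: 13.4
eef_pos: [527.1, -281.8, 219.5]
tool_rot: [0.5, 0.866, 0.0, -0.001]
ft_force: [-0.2, 0.3, 0.6]
opening: 85.6
```

```bash
python3 - <<'E'
from h import *
s=status.sense();print(s["time_s"],s["eef_pos"],s["tool_rot"],s["ft_force"])
im=eyes.camera("wrist");T=wristT(s);np.save("T9.npy",T);cv2.imwrite("pics/w9.png",im)
c=proj("wrist",[527.4,-282,23],T);print(c);x,y=c.astype(int)
cv2.imwrite("pics/w9z.png",cv2.resize(im[y-75:y+75,x-80:x+80],None,fx=4,fy=4,interpolation=2));print(x-80,y-75)
E
```

```text
13.4 [ 527.055 -281.826  219.52 ] [ 0.5    0.866  0.    -0.001] [-0.169  0.344  0.634]
[325.858 232.429]
245 157
```

View pics/w9.png

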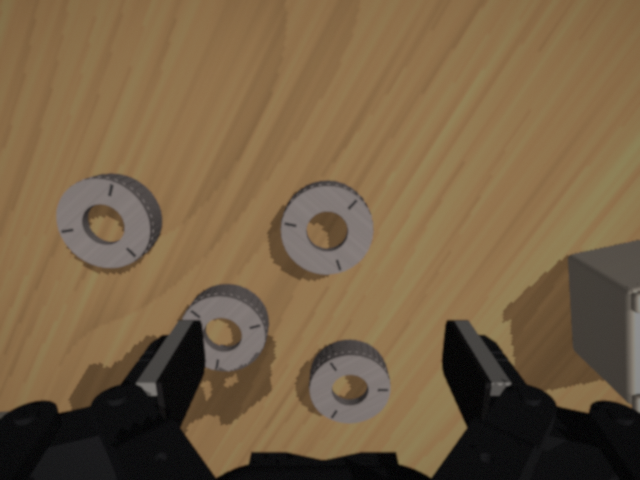

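View pics/w9z.png

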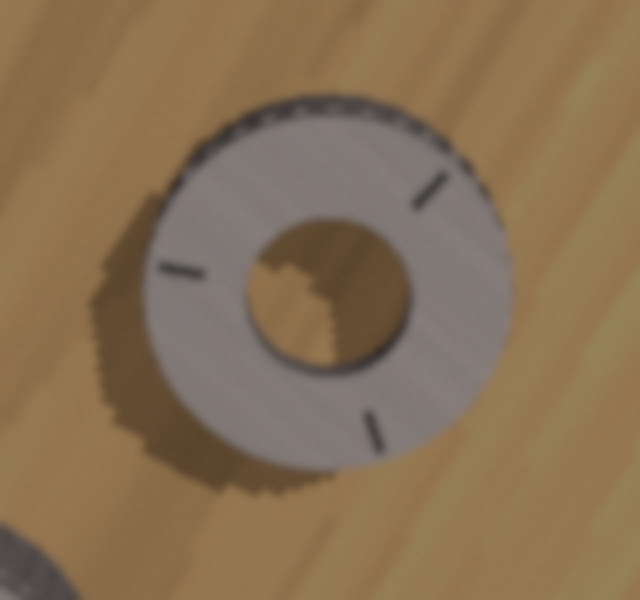

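```bash
python3 - <<'E'
from h import *
T=np.load("T9.npy");g=lambda p:onz("wrist",245+p[0]/4,157+p[1]/4,23,T)
c=g((328.5,294));print(c)
for a,b in [((447,173),(415,208)),((160,266),(204,275)),((380,452),(368,412))]:
    q=(g(a)+g(b))/2-c; l=g(a)-g(b); print(np.hypot(*q[:2]),np.degrees(np.arctan2(q[1],q[0])),np.degrees(np.arctan2(l[1],l[0])))
for z in (90,69): print(shift([c[0],c[1],z],30))
E
```

```text
[ 527.457 -280.412   23.   ]
24.341109017638924 76.57983711144053 78.91400029848334
24.729111538756197 -159.45380090583222 -162.00984161574132
25.95633437656918 -42.27896186863103 -43.73185522058752
(array([0.022, 0.008, 3.263]), array([ 0.   , -0.005,  0.001]))
(array([0.022, 0.008, 3.788]), array([ 0.   , -0.005,  0.001]))
```

>>> carry_out(targets=[0, 0, 1, 0, 0, 0, 0, 0, 2, 0, 0, 0, 0, 0, 3, 0, 0, 0, 0, 0, 3.5, 0, 0, 0, 0, 0, 3.68, 0, 0, 0, 0, 0, 3.68, 0, 0, 0, 0, 0, 3.68, 0, 0, 0])

```text
time_s: 14.15
eef_pos: [529.6, -281.7, 75.5]
tool_rot: [0.5, 0.866, -0.0, 0.002]
ft_force: [-0.5, -0.2, -0.0]
opening: 85.5
```

>>> carry_out(targets=[0, 0, 0, 0, 0, 0, 0, 0, 0, 0, 0, 0, 0, 0, 0, 0, 0, 0, 0, 0, 0, 0, 0, 0, 0, 0, 0, 0, 0, 0], grip=1, force=60)

```text
time_s: 14.65
eef_pos: [529.9, -282.3, 76.0]
tool_rot: [0.5, 0.866, -0.0, 0.003]
ft_force: [0.1, 0.7, 5.2]
opening: 60.2
```

```bash
python3 - <<'E'
from h import *
s=status.sense();print(s)
im=eyes.camera("wrist");cv2.imwrite("pics/w10.png",im);np.save("T10.npy",wristT(s))
E
```

```text
{'time_s': 14.65, 'qpos': array([-0.601,  0.306, -0.065,  1.194,  0.   ,  0.446]), 'joint_velocities': array([-0.   ,  0.001,  0.002, -0.001,  0.002,  0.001]), 'joint_efforts': array([ -0.204, -38.472,  27.636,  -0.087,  -0.122,  -0.01 ]), 'eef_pos': array([ 529.924, -282.296,   76.029]), 'tool_rot': array([ 0.5  ,  0.866, -0.   ,  0.003]), 'ft_force': array([0.11 , 0.652, 5.238]), 'ft_torque': array([ 0.132,  0.033, -0.015]), 'opening': 60.21933765671987}
```

View pics/w10.png

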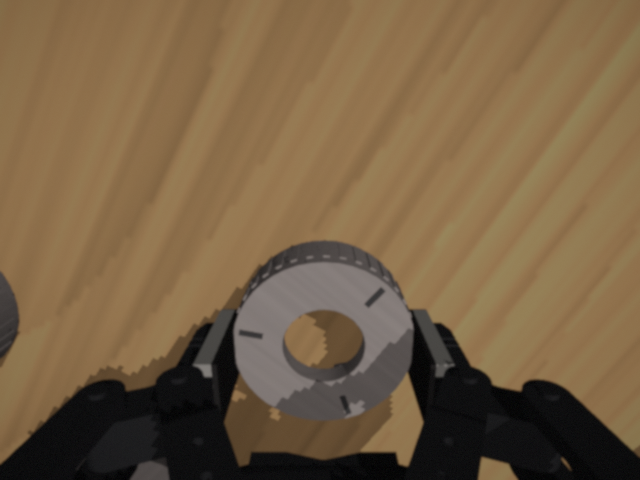

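```bash
python3 - <<'E'
from h import *
H=eyes.camera_info("wrist")["hand_eye"]
i=cv2.imread("pics/w10.png");cv2.imwrite("pics/w10z.png",cv2.resize(i[235:425,220:430],None,fx=3.5,fy=3.5,interpolation=2))
print(onz("wrist",324,340,53,H))
E
```

```text
[ 4.989 -1.104 53.   ]
```

View pics/w10z.png

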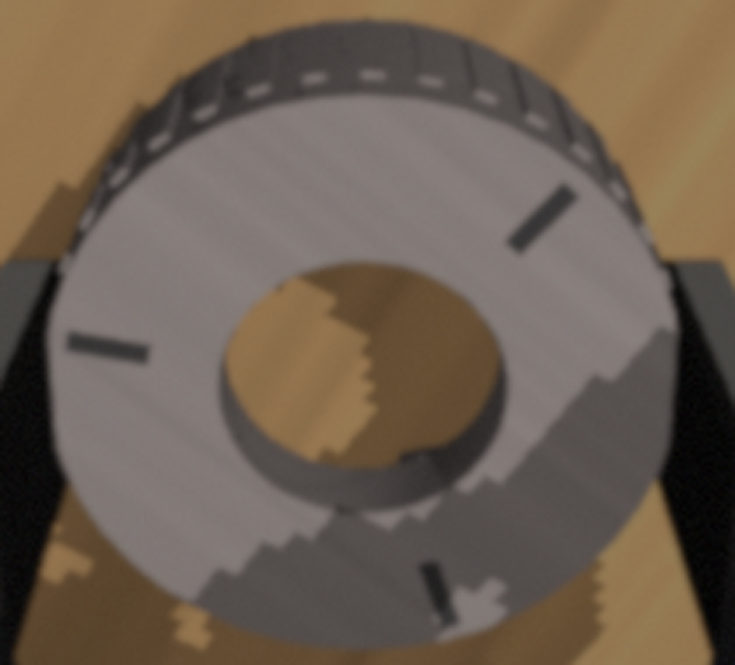

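```bash
python3 - <<'E'
from h import *
H=eyes.camera_info("wrist")["hand_eye"]
for z in (52,53,54):
  g=lambda p:onz("wrist",220+p[0]/3.5,235+p[1]/3.5,z,H)
  a,b=g((364,95)),g((364,648)); l,r=g((47,340)),g((678,340)); c=(a+b)/2;c[1]=(l+r)[1]/2
  print(z,a[0],b[0],a[0]-b[0],l[1],r[1],r[1]-l[1],c)
  h1,h2=g((362,262)),g((363,513)); print("hole",(h1+h2)[0]/2,h1[0]-h2[0])
  for m in [((570,190),(515,247)),((68,341),(148,354)),((453,622),(428,563))]:
    q=(g(m[0])+g(m[1]))/2-c; print("  mark tool ang",np.degrees(np.arctan2(q[1],q[0])),np.hypot(q[0],q[1]))
E
```

```text
52 33.366291486461336 -27.14883773531419 60.515129221775524 -31.105312434370298 28.592229720526646 59.697542154896944 [ 3.109 -1.257 52.   ]
hole 2.9894722262748523 27.582901292554503
  mark tool ang 42.334316964583856 24.511846828637758
  mark tool ang -79.14349549299666 24.55330535803322
  mark tool ang 161.3218072284205 24.716858504195063
53 32.982870326966555 -28.032641790384233 61.01551211735079 -31.350878229469302 28.840286419279053 60.191164648748355 [ 2.475 -1.255 53.   ]
hole 2.3548735352230814 27.810976687825537
  mark tool ang 42.334316964583856 24.714528522451236
  mark tool ang -79.14349549299666 24.756329860979758
  mark tool ang 161.3218072284205 24.92123538295091
54 32.599449167471775 -28.916445845454263 61.51589501292604 -31.596444024568314 29.088343118031467 60.68478714259978 [ 1.842 -1.254 54.   ]
hole 1.7202748441712963 28.0390520830966
  mark tool ang 42.33431696458386 24.917210216264714
  mark tool ang -79.14349549299668 24.95935436392629
  mark tool ang 161.3218072284205 25.125612261706763
```

```bash
python3 - <<'E'
from h import *
print(shift([485.1,62.9,300],94))
E
```

```text
(array([ 8.008,  3.359, -5.628]), array([-0.002,  0.039, -8.   ]))
```

>>> carry_out(targets=[0, 0, -0.5, 0, 0, 0, 0, 0, -1.4, 0, 0, 0, 0, 0, -2.4, 0, 0, 0, 0, 0, -3.5, 0, 0, 0, 0.3, 0.1, -4.6, 0, 0, -0.3, 1, 0.4, -5.6, 0, 0, -1, 1.9, 0.8, -5.9, 0, 0, -1.9, 2.9, 1.2, -5.9, 0, 0, -2.9, 3.8, 1.6, -5.9, 0, 0, -3.8, 4.8, 2, -5.9, 0, 0, -4.8, 5.7, 2.4, -5.9, 0, 0, -5.7, 6.6, 2.8, -5.9, 0, 0, -6.6, 7.4, 3.1, -5.9, 0, 0, -7.4, 8, 3.36, -5.9, 0, 0.04, -8, 8, 3.36, -5.63, 0, 0.04, -8, 8, 3.36, -5.63, 0, 0.04, -8, 8, 3.36, -5.63, 0, 0.04, -8])

```text
time_s: 16.4
eef_pos: [484.4, 62.3, 297.4]
tool_rot: [-0.034, 0.999, 0.001, -0.003]
ft_force: [-0.5, -0.2, -1.8]
opening: 60.5
```

```bash
python3 - <<'E'
from h import *
s=status.sense();print(s)
im=eyes.camera("wrist");cv2.imwrite("pics/w11.png",im);np.save("T11.npy",wristT(s))
t=eyes.camera("top");c=cv2.resize(t[240:330,230:340],None,fx=6,fy=6,interpolation=2);cv2.imwrite("pics/t11.png",c)
cv2.imwrite("pics/s11.png",cv2.resize(eyes.camera("side")[180:330,290:440],None,fx=4,fy=4,interpolation=2))
E
```

```text
{'time_s': 16.4, 'qpos': array([-0.01 , -0.043, -0.005,  1.615,  0.002, -0.079]), 'joint_velocities': array([-0.014, -0.001,  0.016,  0.002,  0.003,  0.001]), 'joint_efforts': array([  0.457, -31.311,  32.848,   0.067,   0.033,   0.001]), 'eef_pos': array([484.354,  62.342, 297.442]), 'tool_rot': array([-0.034,  0.999,  0.001, -0.003]), 'ft_force': array([-0.471, -0.202, -1.845]), 'ft_torque': array([-0.004, -0.056,  0.046]), 'opening': 60.472194035614486}
```

View pics/w11.png

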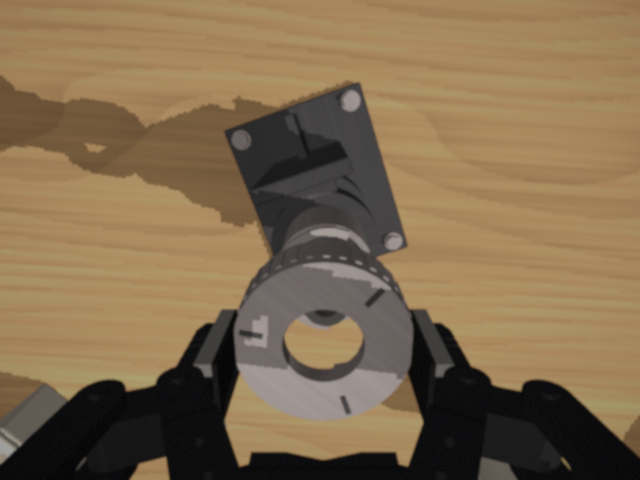

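View pics/s11.png

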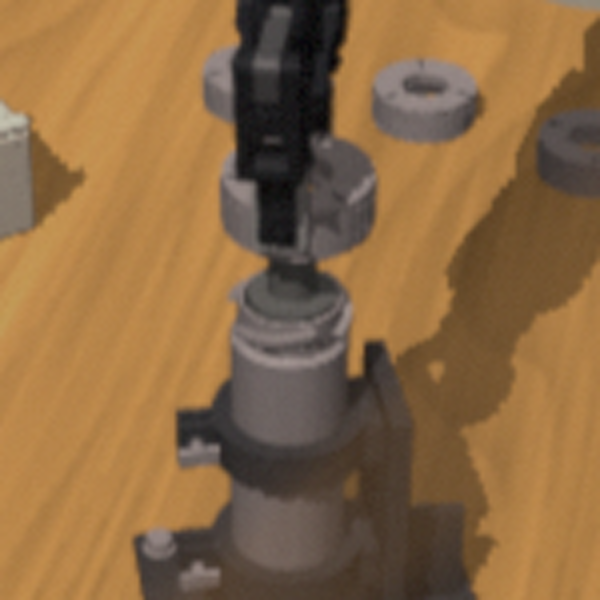

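View pics/t11.png

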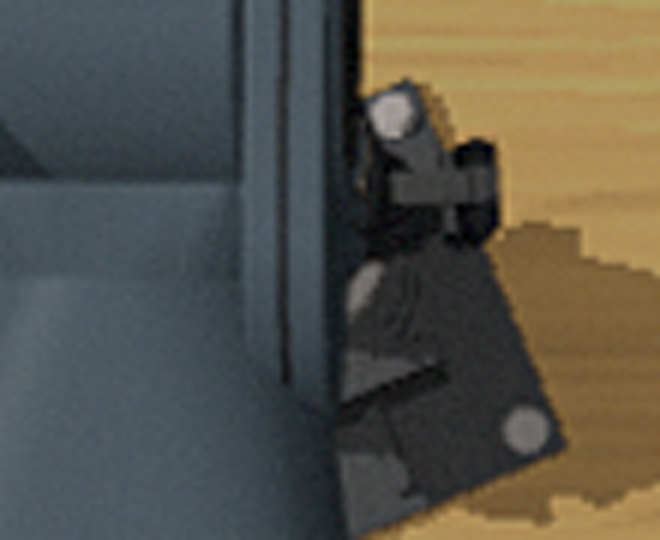

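```bash
python3 - <<'E'
from h import *
for n,p,z in [("ring",298,230),("barrel",289.5,155),("spout",292,205)]:
    for c in ([483.6,63],[485.6,63]):
        print(n,290+p/4,proj("side",[c[0],c[1],z])[0], proj("side",[c[0],c[1],z])[1])
print(shift([485.1,62.9,285],94))
E
```

```text
ring 364.5 363.4376549953405 230.42748956344923
ring 364.5 362.2306647843673 230.2642065382874
barrel 362.375 362.8999896490393 267.3926229121594
barrel 362.375 361.74337194968894 267.21819458148383
spout 363.0 363.2533288382217 243.10013254560224
spout 363.0 362.0636099875844 242.93285365055033
(array([-0.009,  0.019,  0.335]), array([ 0.019, -0.032, -0.015]))
```

>>> carry_out(targets=[-0.01, 0.02, 0.05, 0.02, -0.03, -0.015, -0.01, 0.02, 0.1, 0.02, -0.03, -0.015, -0.01, 0.02, 0.1, 0.02, -0.03, -0.015])

```text
time_s: 16.85
eef_pos: [484.9, 63.6, 294.0]
tool_rot: [-0.036, 0.999, -0.0, -0.0]
ft_force: [0.4, -0.6, -2.7]
opening: 60.3
```

```bash
python3 - <<'E'
from h import *
s=status.sense();print(s["eef_pos"],s["tool_rot"],s["ft_force"])
im=eyes.camera("side");cv2.imwrite("pics/s12full.png",im)
cv2.imwrite("pics/s12.png",cv2.resize(im[205:285,325:400],None,fx=8,fy=8*.92,interpolation=2))
w=eyes.camera("wrist");cv2.imwrite("pics/w12.png",cv2.resize(w[200:430,210:440],None,fx=3,fy=2.6,interpolation=2))
for r in (228,232,236,262,266,270,274): print(r,im[r,335:392].mean(1).astype(int))
E
```

```text
[484.884  63.643 293.979] [-0.036  0.999 -0.    -0.   ] [ 0.376 -0.578 -2.684]
228 [127 125 126 126 127 131 134 136 136 128 113 133 135 127 102  99  96  86
  69  29  24  22  22  23  23  23  24  18  20  30  45  56  61  68  73  78
  80  80  81  84  81  84  81  85  92 115 129 117 101 123 126 126 128 127
 124 121 122]
232 [127 126 126 127 132 136 135 136 133 118  95  96 102 113 128 134 134 119
  99  45  19  12  16  20  14  17  15  17  33  60  62  65  78  83  82  84
  81  75  62  59  66  83 108 119 100  75  75  83  94 125 128 124 123 115
 118 122 125]
236 [126 125 128 131 133 136 138 138 136 122  98  91  92  95  93 104 108 108
  99  53  30  29  25  29  26  26  27  30  41  69  80  65  70  69  68  65
  62  62  61  69  82  80  78  75  68  60  65  73  92 120 118 116 119 122
 124 125 124]
262 [128 128 129 132 133 132 126 123 128 134 138 135 120 115 117 119 118 115
 110 107 107 106 105 108 109 107 107 106 109 112 116 121 123 114  89  83
  78  80 101 128 134 107 102 125 130 131 132 130 128 128 130 127 122 120
 118 118 118]
266 [129 129 132 131 129 127 128 132 136 137 131 125 112 105 125 134 126 107
  93  99  95  92  96  95  96  94  87  89  82  82  85  72  67  72  71  66
  74  87 107 127 116  90 105 128 130 118  57  40  39  44  62  91 122 118
 116 116 112]
270 [133 132 127 124 125 129 135 137 135 133 127 126 106  86  86  91  96 104
 118 132 136 142 148 150 147 142 150 148 146 142 140 141 139 135 126 121
 111  90  78  67  63  79 114 131 124  94  40  31  42  53  60  63  81  97
  80  72  72]
274 [128 124 125 127 132 132 133 135 132 131 123 108  89  82  87  91  93  96
  99 101 102 104 102 103 100 101 100 100  99  97  99  96  91  91  86  85
  83  75  71  67  61  62  75  69  61  53  39  37  43  61  63  64  66  68
  75  81  80]
```

View pics/s12.png

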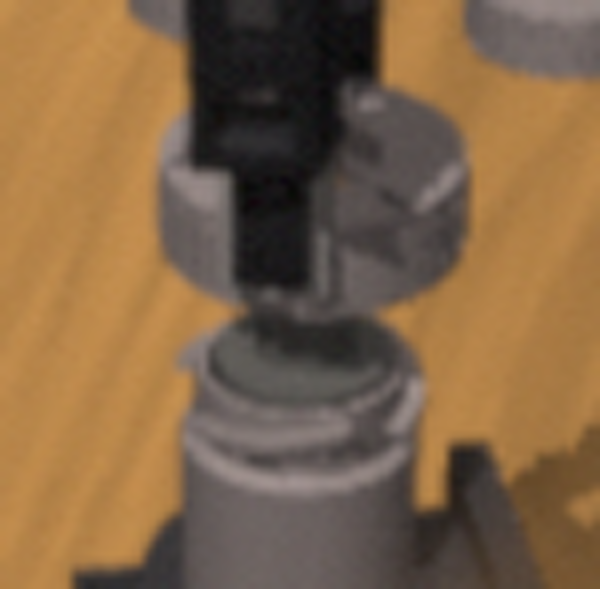

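View pics/w12.png

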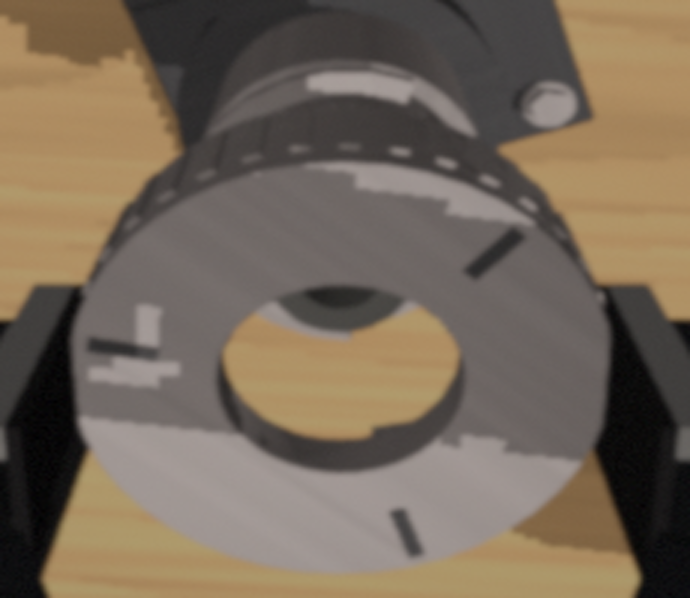

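```bash
python3 - <<'E'
from h import *
s=status.sense();T=wristT(s);g=lambda p,z:onz("wrist",210+p[0]/3,200+p[1]/2.6,z,T)
print("tcp",s["eef_pos"])
print("spout +x edge",g((340,328),209.6),"bore edge",g((340,308),209.6))
print("spout L/R",g((268,305),209.6),g((418,305),209.6))
zt=s["eef_pos"][2]-76+23
for dz in (-1,0,1): print("ring",(g((340,163),zt+dz)+g((340,572),zt+dz))/2,g((340,163),zt+dz)[0]-g((340,572),zt+dz)[0],"hole",(g((340,287),zt+dz)+g((340,470),zt+dz))/2, "LR",(g((72,345),zt+dz)+g((611,345),zt+dz))/2)
E
```

```text
tcp [484.951  63.8   294.227]
spout +x edge [491.206  63.459 209.6  ] bore edge [487.613  63.197 209.6  ]
spout L/R [487.804  53.223 209.6  ] [486.292  73.921 209.6  ]
ring [481.69   62.769 240.227] -61.04142785804618 hole [481.686  62.769 240.227] LR [476.301  62.542 240.227]
ring [481.059  62.724 241.227] -60.545049664482804 hole [481.055  62.723 241.227] LR [475.714  62.498 241.227]
ring [480.428  62.678 242.227] -60.04867147091949 hole [480.425  62.677 242.227] LR [475.127  62.454 242.227]
```

>>> carry_out(targets=[-0.025, 0, 0.25, 0, 0, 0, -0.025, 0, 0.5, 0, 0, 0, -0.025, 0, 0.72, 0, 0, 0, -0.025, 0, 0.72, 0, 0, 0, -0.025, 0, 0.72, 0, 0, 0])

```text
time_s: 17.45
eef_pos: [485.6, 64.0, 264.8]
tool_rot: [-0.036, 0.999, 0.0, -0.001]
ft_force: [0.2, 0.1, -2.5]
opening: 60.4
```

```bash
python3 - <<'E'
from h import *
s=status.sense();print(s["time_s"],s["eef_pos"],s["tool_rot"],s["ft_force"])
im=eyes.camera("side");cv2.imwrite("pics/s13.png",cv2.resize(im[205:285,325:400],None,fx=8,fy=8*.92,interpolation=2))
w=eyes.camera("wrist");cv2.imwrite("pics/w13.png",cv2.resize(w[200:430,210:440],None,fx=3,fy=2.6,interpolation=2))
E
```

```text
17.45 [485.598  64.006 264.768] [-0.036  0.999  0.    -0.001] [ 0.245  0.131 -2.453]
```

View pics/s13.png

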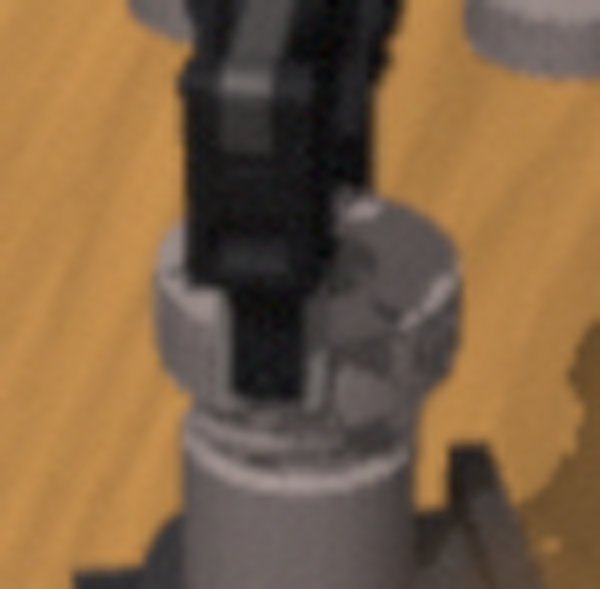

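View pics/w13.png

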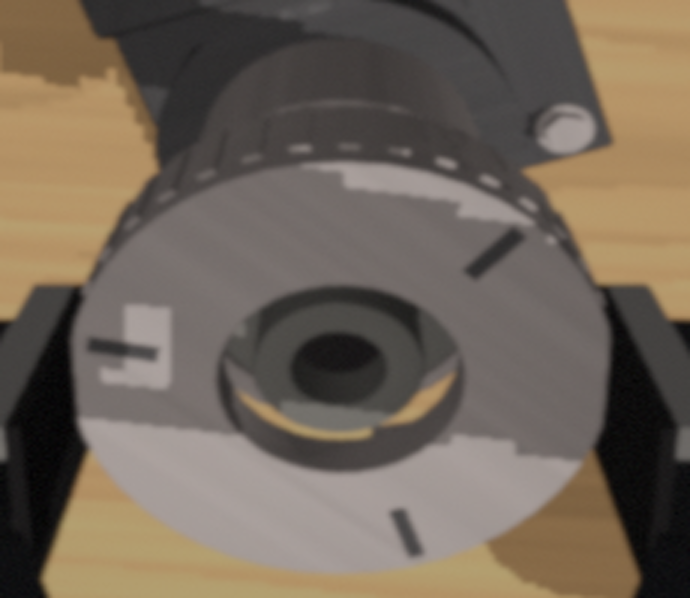

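>>> carry_out(targets=[0, 0, 0.05, 0, 0, 0, 0, 0, 0.08, 0, 0, 0, 0, 0, 0.1, 0, 0, 0, 0, 0, 0.1, 0, 0, 0])

```text
time_s: 17.95
eef_pos: [485.9, 64.0, 261.4]
tool_rot: [-0.036, 0.999, 0.0, -0.0]
ft_force: [-0.5, 0.4, -2.3]
opening: 60.0
```

>>> carry_out(targets=[0, 0, 0.02, 0, 0, 0, 0, 0, 0.04, 0, 0, 0, 0, 0, 0.04, 0, 0, 0])

```text
time_s: 18.25
eef_pos: [485.9, 64.0, 259.8]
tool_rot: [-0.036, 0.999, 0.0, -0.0]
ft_force: [-0.7, -0.4, -2.6]
opening: 60.3
```

>>> carry_out(targets=[0, 0, 0.02, 0, 0, 0, 0, 0, 0.04, 0, 0, 0, 0, 0, 0.04, 0, 0, 0])

```text
time_s: 18.55
eef_pos: [485.9, 64.0, 258.1]
tool_rot: [-0.036, 0.999, 0.0, -0.0]
ft_force: [0.1, -0.1, -2.9]
opening: 60.2
```

>>> carry_out(targets=[0, 0, 0.02, 0, 0, 0, 0, 0, 0.03, 0, 0, 0, 0, 0, 0.03, 0, 0, 0])

```text
time_s: 18.85
eef_pos: [485.9, 64.0, 257.0]
tool_rot: [-0.036, 0.999, 0.0, -0.0]
ft_force: [0.4, 0.9, -2.1]
opening: 60.4
```

>>> carry_out(targets=[0, 0, 0.02, 0, 0, 0, 0, 0, 0.03, 0, 0, 0, 0, 0, 0.03, 0, 0, 0])

```text
time_s: 19.15
eef_pos: [486.0, 64.0, 255.8]
tool_rot: [-0.036, 0.999, -0.0, -0.0]
ft_force: [0.3, 0.6, -1.9]
opening: 60.3
```

>>> carry_out(targets=[0, 0, 0.02, 0, 0, 0, 0, 0, 0.04, 0, 0, 0, 0, 0, 0.04, 0, 0, 0])

```text
time_s: 19.45
eef_pos: [485.9, 64.0, 254.1]
tool_rot: [-0.036, 0.999, 0.0, -0.0]
ft_force: [0.5, -0.8, -1.1]
opening: 60.3
```

>>> carry_out(targets=[0, 0, 0.02, 0, 0, 0, 0, 0, 0.04, 0, 0, 0, 0, 0, 0.04, 0, 0, 0])

```text
time_s: 19.75
eef_pos: [485.9, 64.0, 252.5]
tool_rot: [-0.036, 0.999, 0.0, -0.0]
ft_force: [0.5, -0.1, -1.5]
opening: 60.1
```

>>> carry_out(targets=[0, 0, 0.02, 0, 0, 0, 0, 0, 0.03, 0, 0, 0, 0, 0, 0.03, 0, 0, 0])

```text
time_s: 20.05
eef_pos: [485.9, 64.0, 251.4]
tool_rot: [-0.036, 0.999, 0.0, -0.0]
ft_force: [-0.3, -0.4, -3.1]
opening: 60.5
```

>>> carry_out(targets=[0, 0, 0.015, 0, 0, 0, 0, 0, 0.02, 0, 0, 0, 0, 0, 0.02, 0, 0, 0])

```text
time_s: 20.35
eef_pos: [486.0, 64.0, 250.7]
tool_rot: [-0.036, 0.999, 0.0, -0.0]
ft_force: [-0.2, 0.3, -1.6]
opening: 60.1
```

>>> carry_out(targets=[0, 0, 0.015, 0, 0, 0, 0, 0, 0.02, 0, 0, 0, 0, 0, 0.02, 0, 0, 0])

```text
time_s: 20.65
eef_pos: [485.9, 64.0, 249.8]
tool_rot: [-0.036, 0.999, 0.0, -0.0]
ft_force: [0.1, -0.2, -2.1]
opening: 60.4
```

>>> carry_out(targets=[0, 0, 0.015, 0, 0, 0, 0, 0, 0.02, 0, 0, 0, 0, 0, 0.02, 0, 0, 0])

```text
time_s: 20.95
eef_pos: [485.9, 64.0, 249.0]
tool_rot: [-0.036, 0.999, 0.0, -0.0]
ft_force: [-0.4, -0.6, -2.7]
opening: 60.2
```

>>> carry_out(targets=[0, 0, 0.01, 0, 0, 0, 0, 0, 0.015, 0, 0, 0, 0, 0, 0.015, 0, 0, 0])

```text
time_s: 21.25
eef_pos: [486.0, 64.0, 248.6]
tool_rot: [-0.036, 0.999, -0.0, -0.0]
ft_force: [0.0, -1.0, -2.2]
opening: 60.6
```

>>> carry_out(targets=[0, 0, 0.01, 0, 0, 0, 0, 0, 0.015, 0, 0, 0, 0, 0, 0.015, 0, 0, 0])

```text
time_s: 21.55
eef_pos: [486.0, 64.0, 248.4]
tool_rot: [-0.036, 0.999, 0.0, 0.0]
ft_force: [-0.2, -0.5, 1.2]
opening: 60.2
```

>>> carry_out(targets=[0, 0, 0.01, 0, 0, 0, 0, 0, 0.015, 0, 0, 0, 0, 0, 0.015, 0, 0, 0])

```text
time_s: 21.85
eef_pos: [486.0, 64.0, 248.2]
tool_rot: [-0.036, 0.999, 0.0, 0.0]
ft_force: [-2.2, 1.0, 4.5]
opening: 60.3
```

>>> carry_out(targets=[0, 0, 0.01, 0, 0, 0, 0, 0, 0.015, 0, 0, 0, 0, 0, 0.015, 0, 0, 0])

```text
time_s: 22.15
eef_pos: [486.0, 64.0, 248.0]
tool_rot: [-0.036, 0.999, -0.0, 0.0]
ft_force: [-3.6, 0.1, 6.8]
opening: 60.4
```

>>> carry_out(targets=[0, -0.003, -0.015, 0, 0, 0.5, 0, -0.006, -0.015, 0, 0, 1, 0.001, -0.009, -0.015, 0, 0, 1.5, 0.002, -0.011, -0.015, 0, 0, 2, 0.002, -0.011, -0.015, 0, 0, 2])

```text
time_s: 22.65
eef_pos: [486.7, 63.4, 248.2]
tool_rot: [0.104, 0.995, -0.0, 0.001]
ft_force: [0.7, 0.2, 4.6]
opening: 60.2
```

```bash
python3 - <<'E'
from h import *
s=status.sense();print(s["time_s"],s["eef_pos"],s["tool_rot"],s["ft_force"],s["ft_torque"])
E
```

```text
22.65 [486.717  63.386 248.189] [ 0.104  0.995 -0.     0.001] [0.701 0.157 4.55 ] [-0.054  0.05  -0.096]
```

>>> carry_out(targets=[0, -0.003, -0.01, 0, 0, 0.5, 0, -0.006, -0.01, 0, 0, 1, 0.001, -0.009, -0.01, 0, 0, 1.5, 0.002, -0.011, -0.01, 0, 0, 2, 0.002, -0.011, -0.01, 0, 0, 2])

```text
time_s: 23.15
eef_pos: [486.5, 62.9, 248.2]
tool_rot: [0.24, 0.971, -0.0, 0.001]
ft_force: [0.4, -0.6, 3.4]
opening: 60.3
```

```bash
python3 - <<'E'
from h import *
s=status.sense();print(s["time_s"],s["eef_pos"],s["tool_rot"],s["ft_force"],s["ft_torque"])
im=eyes.camera("wrist");cv2.imwrite("pics/w14.png",im)
E
```

```text
23.15 [486.489  62.934 248.181] [ 0.24   0.971 -0.     0.001] [ 0.423 -0.558  3.417] [-0.104 -0.231 -0.087]
```

View pics/w14.png

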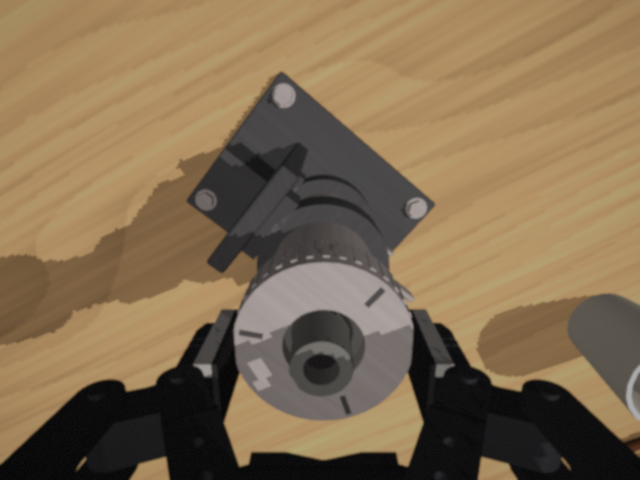

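>>> carry_out(targets=[0, -0.003, 0, 0, 0, 0.5, 0, -0.006, 0, 0, 0, 1, 0.001, -0.009, 0, 0, 0, 1.5, 0.002, -0.011, 0, 0, 0, 2, 0.002, -0.011, 0, 0, 0, 2])

```text
time_s: 23.7
eef_pos: [486.0, 62.6, 248.2]
tool_rot: [0.373, 0.928, 0.0, 0.001]
ft_force: [0.5, -2.2, 3.8]
opening: 59.7
```

```bash
python3 - <<'E'
from h import *
s=status.sense();print(s["time_s"],s["eef_pos"],s["tool_rot"],s["ft_force"],s["ft_torque"])
E
```

```text
23.7 [485.998  62.638 248.187] [0.373 0.928 0.    0.001] [ 0.538 -2.151  3.782] [-0.154 -0.121 -0.012]
```

>>> carry_out(targets=[0, -0.003, 0, 0, 0, 0.5, 0, -0.006, 0, 0, 0, 1, 0, -0.006, 0, 0, 0, 1])

```text
time_s: 24.0
eef_pos: [485.7, 62.5, 248.1]
tool_rot: [0.436, 0.9, 0.0, 0.001]
ft_force: [0.6, -1.0, 5.8]
opening: 60.6
```

```bash
python3 - <<'E'
from h import *
s=status.sense();print(s["time_s"],s["eef_pos"],s["tool_rot"],s["ft_force"],s["ft_torque"])
E
```

```text
24.0 [485.733  62.514 248.136] [0.436 0.9   0.    0.001] [ 0.64  -1.026  5.833] [-0.143 -0.186 -0.007]
```

>>> carry_out(targets=[0, -0.003, 0, 0, 0, 0.5, 0, -0.003, 0, 0, 0, 0.5])

```text
time_s: 24.2
eef_pos: [485.6, 62.5, 248.1]
tool_rot: [0.467, 0.884, 0.0, 0.0]
ft_force: [0.2, -1.0, 5.2]
opening: 60.2
```

```bash
python3 - <<'E'
from h import *
s=status.sense();print(s["time_s"],s["eef_pos"],s["tool_rot"],s["ft_force"],s["ft_torque"])
E
```

```text
24.2 [485.606  62.474 248.122] [0.467 0.884 0.    0.   ] [ 0.17  -1.007  5.244] [-0.13  -0.187 -0.025]
```

>>> carry_out(targets=[0, -0.003, 0, 0, 0, 0.5, 0, -0.003, 0, 0, 0, 0.5])

```text
time_s: 24.4
eef_pos: [485.5, 62.3, 248.0]
tool_rot: [0.498, 0.867, 0.0, 0.001]
ft_force: [1.6, -1.3, 4.8]
opening: 60.3
```

```bash
python3 - <<'E'
from h import *
s=status.sense();print(s["time_s"],s["eef_pos"],s["tool_rot"],s["ft_force"],s["ft_torque"])
E
```

```text
24.4 [485.534  62.279 247.98 ] [0.498 0.867 0.    0.001] [ 1.645 -1.307  4.8  ] [-0.268 -0.323  0.016]
```

>>> carry_out(targets=[0, -0.003, 0, 0, 0, 0.5, 0, -0.003, 0, 0, 0, 0.5])

```text
time_s: 24.6
eef_pos: [485.4, 62.1, 247.8]
tool_rot: [0.528, 0.849, -0.0, 0.001]
ft_force: [1.2, -2.1, 3.0]
opening: 60.6
```

```bash
python3 - <<'E'
from h import *
s=status.sense();print(s["time_s"],s["eef_pos"],s["tool_rot"],s["ft_force"],s["ft_torque"])
E
```

```text
24.6 [485.434  62.08  247.757] [ 0.528  0.849 -0.     0.001] [ 1.176 -2.063  2.955] [-0.408 -0.48   0.057]
```

>>> carry_out(targets=[0, -0.003, 0.008, 0, 0, 0.5, 0, -0.003, 0.008, 0, 0, 0.5])

```text
time_s: 24.8
eef_pos: [485.3, 62.0, 247.5]
tool_rot: [0.557, 0.83, -0.0, 0.001]
ft_force: [2.2, -2.6, 3.6]
opening: 60.5
```

```bash
python3 - <<'E'
from h import *
s=status.sense();print(s["time_s"],s["eef_pos"],s["tool_rot"],s["ft_force"],s["ft_torque"])
im=eyes.camera("wrist");cv2.imwrite("pics/w15.png",im)
E
```

```text
24.8 [485.301  61.959 247.494] [ 0.557  0.83  -0.     0.001] [ 2.176 -2.554  3.636] [-0.599 -0.499  0.063]
```

View pics/w15.png

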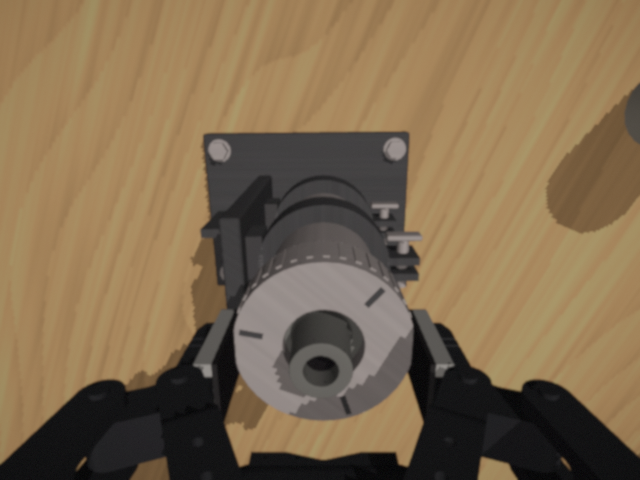

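>>> carry_out(targets=[0, 0, 0, 0, 0, 0, 0, 0, 0, 0, 0, 0, 0, 0, 0, 0, 0, 0, 0, 0, 0, 0, 0, 0], grip=0)

```text
time_s: 25.25
eef_pos: [484.4, 62.6, 246.8]
tool_rot: [0.558, 0.83, -0.0, -0.001]
ft_force: [0.6, 0.5, 0.4]
opening: 85.6
```

```bash
python3 - <<'E'
from h import *
for k in range(2):
  s=status.sense();print(s["time_s"],s["eef_pos"],s["tool_rot"],s["ft_force"],s["ft_torque"],s["opening"])
  im=eyes.camera("wrist")
cv2.imwrite("pics/w16.png",im)
H=eyes.camera_info("wrist")["hand_eye"]
cv2.imwrite("pics/w16z.png",cv2.resize(im[235:425,220:430],None,fx=3.5,fy=3.5,interpolation=2))
E
```

```text
25.25 [484.378  62.591 246.774] [ 0.558  0.83  -0.    -0.001] [0.636 0.516 0.425] [0.024 0.013 0.051] 85.61267610230179
25.3 [484.54   62.545 246.974] [ 0.558  0.83  -0.    -0.001] [-0.69  -0.451 -0.836] [ 0.004 -0.017 -0.019] 85.50058803230027
```

View pics/w16z.png

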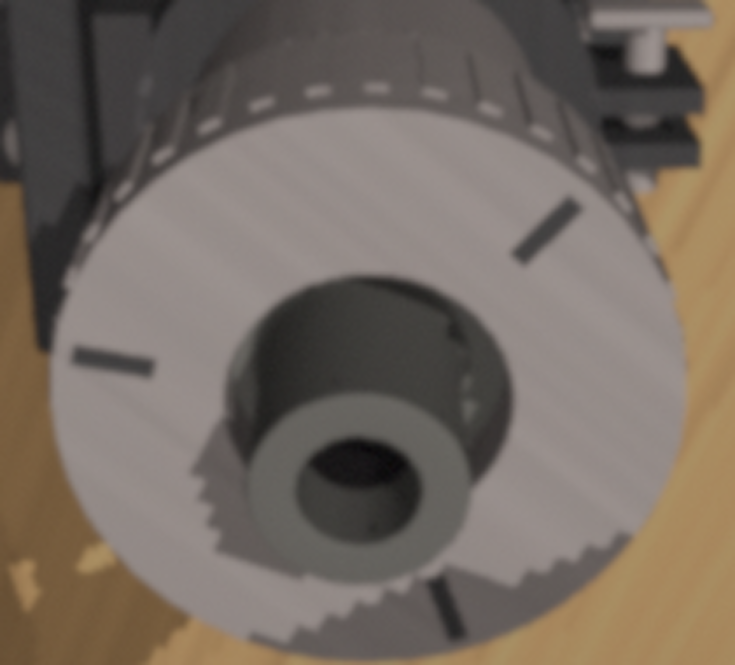

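>>> carry_out(targets=[0, 0.015, 0, 0, 0, 0, 0, 0.015, 0, 0, 0, 0, 0, 0.015, 0, 0, 0, 0, 0, 0.015, 0, 0, 0, 0, 0, 0.015, 0, 0, 0, 0], grip=1)

```text
time_s: 25.85
eef_pos: [485.2, 62.5, 248.2]
tool_rot: [0.558, 0.83, -0.0, -0.0]
ft_force: [-2.7, -0.0, 5.2]
opening: 60.4
```

```bash
python3 - <<'E'
from h import *
s=status.sense();print(s["time_s"],s["eef_pos"],s["tool_rot"],s["ft_force"],s["ft_torque"],s["opening"])
E
```

```text
25.85 [485.155  62.496 248.196] [ 0.558  0.83  -0.    -0.   ] [-2.679 -0.01   5.216] [-0.159  0.778  0.051] 60.37065313594575
```

>>> carry_out(targets=[0, 0.015, 0, 0, 0, 0.25, 0, 0.015, 0.002, 0, 0, 0.25])

```text
time_s: 26.05
eef_pos: [485.3, 62.5, 248.1]
tool_rot: [0.572, 0.82, -0.001, -0.0]
ft_force: [-4.6, -0.8, 6.3]
opening: 60.2
```

```bash
python3 - <<'E'
from h import *
s=status.sense();print(s["time_s"],s["eef_pos"],s["tool_rot"],s["ft_force"],s["ft_torque"],s["opening"])
E
```

```text
26.05 [485.276  62.534 248.106] [ 0.572  0.82  -0.001 -0.   ] [-4.56  -0.799  6.336] [-0.282  1.028  0.394] 60.22151076616528
```

>>> carry_out(targets=[0, 0, 0, 0, 0, 0, 0, 0, 0, 0, 0, 0, 0, 0, 0, 0, 0, 0, 0, 0, 0, 0, 0, 0], grip=0)

```text
time_s: 26.45
eef_pos: [486.2, 62.8, 247.1]
tool_rot: [0.573, 0.82, 0.0, -0.0]
ft_force: [-0.3, -0.5, 0.1]
opening: 85.6
```

```bash
python3 - <<'E'
from h import *
s=status.sense();print(s["time_s"],s["eef_pos"],s["tool_rot"],s["ft_force"],s["ft_torque"],s["opening"])
im=eyes.camera("wrist");cv2.imwrite("pics/w17.png",im)
R_=R.from_quat(s["tool_rot"]).as_matrix();print("xaxis ang",np.degrees(np.arctan2(R_[1,0],R_[0,0])))
cv2.imwrite("pics/w17z.png",cv2.resize(im[235:425,220:430],None,fx=3.5,fy=3.5,interpolation=2))
E
```

```text
26.45 [486.187  62.804 247.13 ] [ 0.573  0.82   0.    -0.   ] [-0.279 -0.53   0.081] [ 0.03  -0.001 -0.026] 85.55649424277033
xaxis ang 110.10967052290445
```

View pics/w17z.png

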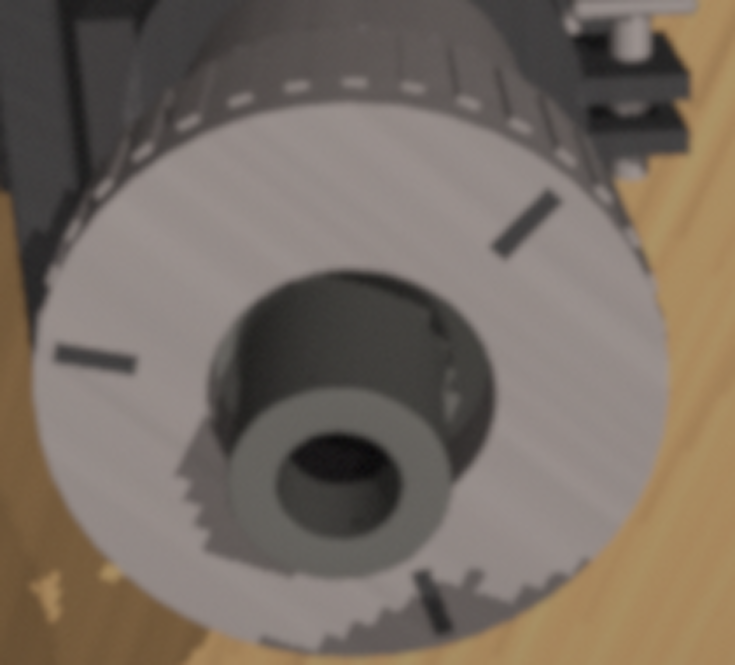

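```bash
python3 - <<'E'
from h import *
H=eyes.camera_info("wrist")["hand_eye"]
g=lambda p,z=52.:onz("wrist",220+p[0]/3.5,235+p[1]/3.5,z,H)
for n,xa,e,ms in [("w10",120,((364,95),(364,648),(47,340),(678,340)),[((570,190),(515,247)),((68,341),(148,354)),((453,622),(428,563))]),
 ("w16",2*np.degrees(np.arctan2(.83,.558)),((368,108),(368,658),(50,385),(687,385)),[((575,203),(520,258)),((73,355),(153,369)),((459,636),(435,580))]),
 ("w17",110.1,((350,101),(350,655),(32,375),(670,375)),[((555,197),(499,252)),((55,352),(135,366)),((443,630),(420,573))])]:
    c=(g(e[0])+g(e[1]))/2; c[1]=(g(e[2])+g(e[3]))[1]/2
    P=np.array([(g(a)+g(b))/2 for a,b in ms]); c2=P.mean(0)
    f=lambda c:[ (xa-np.degrees(np.arctan2(*(p-c)[[1,0]])))%120 for p in P]
    print(n,c[:2],c2[:2],np.array(f(c)),np.array(f(c2)),np.mean(f(c2)))
E
```

```text
w10 [ 2.857 -1.177] [ 2.633 -1.074] [77.667 79.14  78.676] [78.194 78.676 78.616] 78.49539507026991
w16 [ 1.606 -0.597] [ 1.075 -0.543] [70.019 72.116 70.625] [70.932 70.933 70.895] 70.91994956164596
w17 [ 2.128 -2.269] [ 1.65  -2.272] [68.494 70.506 68.942] [69.224 69.414 69.306] 69.31477539711086
```

>>> carry_out(targets=[0, 0, -0.3, 0, 0, 0, 0, 0, -1, 0, 0, 0, 0, 0, -1.8, 0, 0, 0, -0.8, 0, -2.2, 0, 0, 0, -1.6, 0, -2.2, 0, 0, 0, -1.6, 0, -2.2, 0, 0, 0, -1.6, 0, -2.2, 0, 0, 0])

```text
time_s: 27.2
eef_pos: [508.2, 2.2, 335.9]
tool_rot: [0.573, 0.819, 0.0, -0.0]
ft_force: [-0.4, -0.4, -0.4]
opening: 85.5
```

```bash
python3 - <<'E'
from h import *
s=status.sense();print(s["time_s"],s["eef_pos"],s["ft_force"])
im=eyes.camera("wrist");cv2.imwrite("pics/w18.png",im)
cv2.imwrite("pics/s18.png",eyes.camera("side"))
T=wristT(s);print(proj("wrist",[483.6,63,195],T))
E
```

```text
27.2 [508.247   2.244 335.93 ] [-0.363 -0.417 -0.387]
[321.143 135.892]
```

View pics/w18.png

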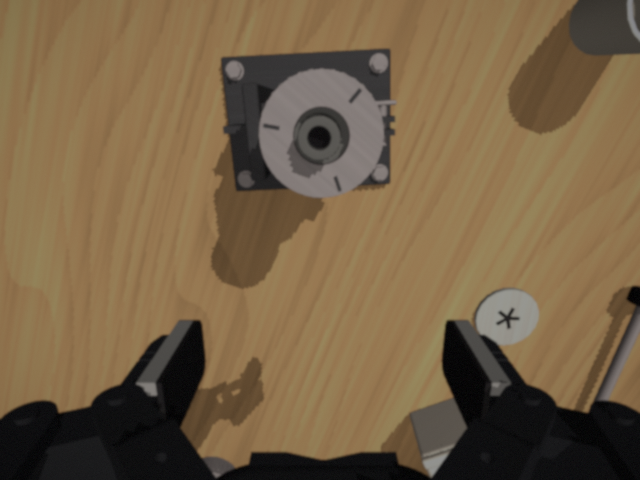

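View pics/s18.png

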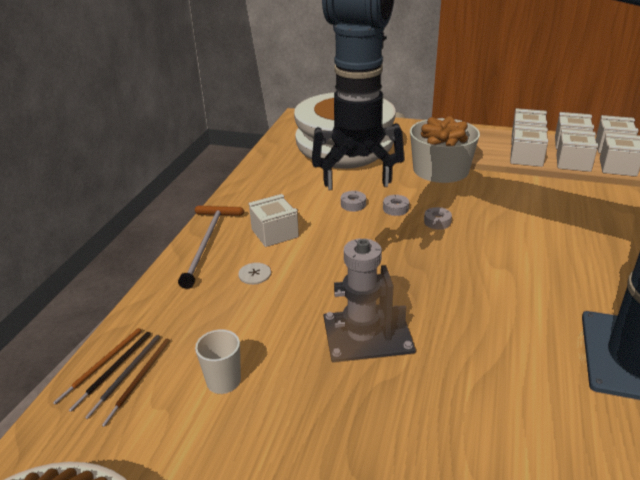

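```bash
python3 -c "
from plant import order;print(order.hand_in())"
```

```text
the job is handed in; nothing more can be done
None
```

The die is seated in the mouth, spout up, and the ring is screwed on over it. I handed the job in at about 27 s of the 72 s allowed.

- **Die:** It went about 6.4 mm below the rim before meeting the seal, with roughly 7 N at most on it. I let go of it and saw it flat in the mouth. It sits about 0.9 mm to one side, within its play.
- **Ring:** I used the ring farthest to the robot's left. It dropped through the thread gaps onto the die at the expected height and was turned clockwise about 73 degrees, going by its marks. It began to draw down at about 61 degrees, so it ended about 11–12 degrees past that.
- **Tightness:** The wrist read about 0.35 N m in the last 2 degrees, against the 0.3 N m named in the task. Some of that was side load from re-gripping; in the first grip it had read only about 0.06 N m. So the torque alone does not settle it, and I judged hand-tight mainly from the angle and the ring's downward travel. From those, I estimate 15–20 N on the die, which I did not measure.
- **Disagreement:** While lining up the ring, the side camera and the wrist camera differed by about 1.5–2 mm. I went between them, and the ring went down without catching.
- **Last look:** The ring looked level with the spout through its hole. The wrist force was near zero with nothing touched, and the other things in view looked unmoved.

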